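# Turn the banding wheel and swing in the gauge

## Robot

A 6-joint arm with a two-finger parallel gripper is mounted at the origin on the work surface. World frame = base frame: x ahead of the robot, y to its left, z up, the work surface at z = 0. Lengths are in m, angles in degrees, forces in N, time in s.
With the tool pointing down it reaches from about 0.3 to 0.875 m from the base axis. Payload 6.4 kg.
Tool frame: the origin (TCP) lies midway between the tips of the shut fingers; the grasp point (between the pads) lies 19 mm behind it (r.hold_point_z is the z of the grasp point in the tool frame, in m); z points along the fingers, y is the line along which they close (so a half turn about z gives the same grasp; the last joint's range is limited). The gripper opens to 85 mm and grips with 20 to 120 N. Pads are 22 mm wide; open, the fingers measure 114 mm over their backs; the gripper's body (76 mm by 85 mm) begins 54 mm behind the grasp point. The pads swing forward as they close: fully open they stand 13 mm farther back than shut.
Start: joints at [52.523, 10.359, 92.074, -0, 77.567, -11.82], TCP at [0.249, 0.518, 0.201] pointing down, gripper open.
Joint ranges: [-171.53, 171.53], [-51.25, 118.39], [17.06, 147.69], [-65.23, 245.23], [0, 150.52], [-178.68, 178.68]. Speed limits (degrees/s): [147.25, 147.25, 172.46, 180, 180, 180].

## Interface

Orientations are given as [roll, pitch, yaw] about the fixed x, y, z axes, in that order (R = Rz(yaw) Ry(pitch) Rx(roll)).
In Python, from workcell import r gives the robot as it stands.
- The arm moves only by the tool play_rows, never from a script. Its argument "increments" is a list of rows, each an object of numbers: "gripper": the finger opening in cm, from 0 to 8.54; "tx", "ty", "tz": the shift along the tool's x, y, z in cm; "roll": the turn about the tool's z in degrees. In form: [{"gripper": .., "tx": .., "ty": .., "tz": .., "roll": ..}, ...]. A call has 1 to 5 rows; each row shifts and turns the commanded pose from where the row before left it, along the tool's axes as they then stand; what a row does not reach is not made up. A row lasts 1/12 s, in which the tool goes at most 41.7 mm and 7.16 degrees, less where a joint would pass 70% of its speed; a pose out of reach is approached as far as the arm can. A call with a gripper value outside its range is refused whole. The fingers move at their own pace and stop on an object; the grip force is fixed at half the most. Time passes only in rows, so rows that do not move let the fingers close. It gives the time, the measured TCP pose, the force, the opening and the grip force at its end, in the units of the state.
- r.observe(): the state, without advancing time (a new reading comes with each control period).
- r.get_image(name): name is "scene" or "top" or "wrist"; returns a dict with "img" (420x560x3 uint8, red, green, blue), "fx", "fy", "cx", "cy" (pixels), "k1" (the pictures are not rectified: a ray, as slopes to the right and down, at radius r is drawn at 1 + k1 r^2 times it, then the intrinsics apply), "R" (3x3) and "t" (3): a world point X has camera coordinates R X + t. Camera axes: x right, y down, z forward; pixel columns grow to the right and rows downward; lengths in m; the calibration is good to about 2 mm. A picture is of the moment at which its call begins. There is no depth.
- r.job_done(): hands the job in; it is judged then, once.
The state is a dict: "time_s": time; "qpos": joint angles; "joint_vel": joint speeds; "joint_torque": joint torques, N m; "eef_pos": TCP position; "orientation": TCP orientation; "wrist_force": force on the tool from outside, world axes, zero at the start; "moment": the same for the moment, N m; "gripper_width": finger opening in m; "gripper_force": force on a finger pad.
Only numpy, scipy, OpenCV 4.12 (cv2) and the standard library are available. Lean on these libraries where they do the work, as an engineer would, in place of code of your own. Each camera call takes 0.05 s, during which the arm holds its last target. There are 200 camera calls.

## Task

Set up the mug on the banding wheel for marking, using only a fingertip: push on the wheel's spokes to turn the wheel until the mug's handle points straight at the upright gauge post, then push the gauge's swinging arm round until the needle at its end stands over the middle of the mug. Do not touch the mug itself, lift nothing, and leave the other things on the table where they are.

Things in the scene. Friction and masses are not known exactly. Their poses are not given: they have to be found in the camera images.
- stand: Fixed grey foot of the banding wheel. Origin on the table, on the wheel's vertical axis; z up; its +y axis points from the wheel's axis to the gauge post. The foot is a disc 150 mm across, 14 mm high, with a flat strip 36 mm wide, 10 mm high running out along +y to the post.
- wheel (a joint): Angle of the wheel about its vertical axis (rad), growing counter-clockwise seen from above. It turns freely either way (no stop within a turn), with light friction, about 0.15 N m, and stays where it is left. The wheel is a plain metal disc 170 mm across, top at height 70 mm, underside at 58 mm; four straight bar spokes, 12 mm wide and 12 mm high (height 46 to 58 mm), stick out level under it at right angles to one another, each ending in a 20 mm ball, 158 mm from the axis.
- spoke0 (a point): Centre of the 20 mm ball at the end of one spoke, 148 mm from the wheel's axis, 52 mm above the table.
- spoke1 (a point): The same for the next spoke, 90 degrees counter-clockwise from spoke0.
- spoke2 (a point): The same for the spoke opposite spoke0.
- spoke3 (a point): The same for the spoke opposite spoke1.
- mug_center (a point): Centre of the loose unglazed stoneware mug, half-way up. The mug is 70 mm across and 78 mm high and stands on the wheel, within 4 mm of its axis (rim 148 mm above the table); it turns with the wheel. Its handle is a loop on one side reaching about 70 mm from the mug's axis. Mass about 0.26 kg.
- mug_handle (a point): Point in the mug's handle loop, 50 mm from the mug's axis and half-way up: the direction from mug_center to it is the way the handle points.
- post_top (a point): Axis of the gauge post, at its top, 185 mm above the table. The post is an upright steel rod 14 mm thick, fixed to the stand 230 mm from the wheel's axis.
- pointer (a joint): Angle of the gauge's swinging arm about the post (rad), growing counter-clockwise seen from above. 0: the arm points straight at the wheel's axis; it starts swung aside (negative) and can go from -2.6 to 1.0. Light friction, about 0.1 N m; it stays where it is left. The arm is a level steel bar 10 mm wide and 12 mm high, height 189 to 201 mm above the table, 225 mm long from the post's axis; at its end, 230 mm out, a tapered needle hangs down.
- needle_tip (a point): Lower tip of that needle, 230 mm from the post's axis, 171 mm above the table, 23 mm above the mug's rim.
- pointer_mid (a point): Point on the middle line of the swinging arm, 120 mm from the post's axis, 195 mm above the table.
- jar: Bystander: closed glass jar, 68 mm across, 85 mm high. Origin under its centre.
- cup: Bystander: open clay cup, 76 mm across, 70 mm high. Origin under its centre.
- bowl: Bystander: cream bowl, 120 mm across, 50 mm high. Origin under its centre.
- brush: Bystander: brush lying on the table, its handle towards its own -x.

How it is judged:
By the outcome, as a careful person would: the job done as asked, in the order asked, and still so for the second after the job is handed in, with the robot touching nothing.
It also fails if it takes over 72 s, if anything falls off the work surface, if the arm or the gripper's body presses on something with over 40 N, if the wrist force passes 120 N, or if a joint passes its speed limit or range.

## Working session

There is one attempt and no reset: what is moved stays moved. The work goes in short steps, Python scripts to look and compute and a tool call to move; the robot and the scene stay as the last step left them, time stands still between calls to the robot, and variables do not carry over. Pictures are saved under pics/ and viewed, at most 10 in all, crops included, and the job is handed in when it is done.

Besides the shell and the picture viewer there is one more tool, called after "Request:" as name(argument=value, ...) on one line, values as JSON. play_rows: Moves the arm, as the interface text tells. Its arguments: {"type":"object","properties":{"increments":{"type":"array","items":{"type":"object","properties":{"gripper":{"type":"number"},"tx":{"type":"number"},"ty":{"type":"number"},"tz":{"type":"number"},"roll":{"type":"number"}}}}},"required":["increments"]}

```bash
mkdir -p pics; ls; cat > h.py <<'E'
import numpy as np,cv2
from workcell import r
def ray(c,u,v):
    x=np.array([(u-c['cx'])/c['fx'],(v-c['cy'])/c['fy']]);p=x.copy()
    for _ in range(20): p=x/(1+c['k1']*(p@p))
    R=np.array(c['R']);t=np.array(c['t'])
    return -R.T@t,R.T@np.array([p[0],p[1],1])
def onz(c,u,v,z):
    o,d=ray(c,u,v);return o+d*(z-o[2])/d[2]
def proj(c,X):
    q=np.array(c['R'])@np.array(X)+np.array(c['t']);p=q[:2]/q[2];p=p*(1+c['k1']*(p@p))
    return np.array([p[0]*c['fx']+c['cx'],p[1]*c['fy']+c['cy']])
def tri(c1,p1,c2,p2):
    A=[];b=[]
    M=np.zeros((3,3));v=np.zeros(3)
    for c,p in((c1,p1),(c2,p2)):
        o,d=ray(c,*p);d/=np.linalg.norm(d);P=np.eye(3)-np.outer(d,d);M+=P;v+=P@o
    return np.linalg.solve(M,v)
E
python3 - <<'E'
from h import *
import pickle
print(r.observe())
I={}
for n in('scene','top'):
    c=r.get_image(n);I[n]=c;cv2.imwrite(f'pics/{n}0.png',c['img'][:,:,::-1]);print(n,c['fx'],c['k1'],-np.array(c['R']).T@c['t'])
pickle.dump(I,open('i0.pkl','wb'))
E
```

```text
pics
{'time_s': 0.0, 'qpos': array([ 5.25242659e+01,  1.03993215e+01,  9.21333271e+01,  5.39058923e-06,
        7.75646996e+01, -1.18188279e+01]), 'joint_vel': array([ 0.0048588 , -0.00398953,  0.06560197, -0.05841321,  0.04433593,
       -0.00652501]), 'joint_torque': array([ 5.53187942e-05, -4.44885886e+01, -3.51329756e+01, -3.20860863e-04,
        9.17252357e-03,  9.62491953e-06]), 'eef_pos': array([0.24856519, 0.51783529, 0.20039532]), 'orientation': array([-1.79904717e+02, -1.99437954e-02,  1.54343076e+02]), 'wrist_force': array([-0.16380757,  1.36398169,  0.66280647]), 'moment': array([-0.04667467,  0.02631282, -0.00503239]), 'gripper_force': 0.0, 'gripper_width': 0.08525278253551007}
scene 436.0925857637486 -0.12859247400887822 [1.30338026 0.11038268 1.46322375]
top 465.4418333113117 0.0035402095845959835 [0.23866376 0.0593453  1.35011884]
```

View pics/top0.png

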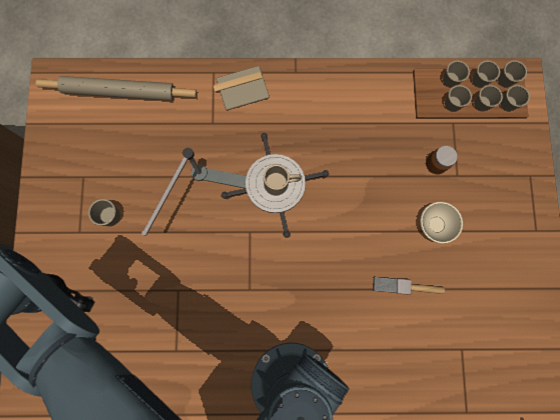

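View pics/scene0.png

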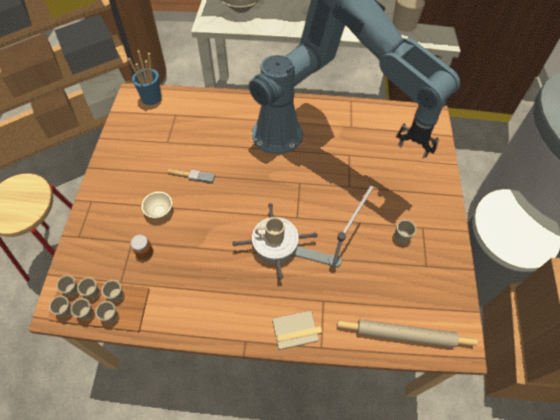

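Top: wheel centre about (275,183), spoke balls (264,136), (326,174), (287,234), (225,195), mug handle towards (295,178), post top (188,153), needle end (145,234). Scene: balls (271,210), (315,236), (280,276), (237,243), post top about (341,237), needle (371,188).

```bash
python3 - <<'E'
from h import *
import pickle
I=pickle.load(open('i0.pkl','rb'))
def blob(c,p,w=7,th=75):
    u,v=p;g=c['img'].max(2)[v-w:v+w+1,u-w:u+w+1]
    m=(g<th).astype(np.uint8);m=cv2.morphologyEx(m,cv2.MORPH_OPEN,np.ones((4,4),np.uint8))
    ys,xs=np.nonzero(m)
    return (u-w+xs.mean(),v-w+ys.mean(),len(xs)) if len(xs) else (u,v,0)
T,S=I['top'],I['scene']
tp=[(264,136),(326,174),(287,234),(225,195)]; sp=[(280,276),(237,243),(271,210),(315,236)]
B=[]
for a,b in zip(tp,sp):
    x=blob(T,a);y=blob(S,b)
    X=onz(T,*x[:2],.052);B.append(X)
    print(x,y,X.round(4),onz(S,*y[:2],.052).round(4),tri(T,x[:2],S,y[:2]).round(4))
B=np.array(B);C=B.mean(0);print('C',C,np.linalg.norm(B-C,axis=1),np.degrees(np.arctan2(*(B-C)[:,1::-1].T[::1][[0,1]])))
P=onz(T,188,153,.195);N=onz(T,145,234,.195)
print('post',P,np.linalg.norm((P-C)[:2]),np.degrees(np.arctan2(P[1]-C[1],P[0]-C[0])),'tip',N,np.linalg.norm((N-P)[:2]))
print('post tri',tri(T,(188,153),S,(341,237)),'tip tri',tri(T,(145,234),S,(371,188)))
for n,p in dict(cup=(103,212),jar=(446,156),bowl=(441,222)).items(): print(n,onz(T,*p,.06))
a=cv2.resize(T['img'][110:260,130:340],None,fx=3.8,fy=3.8,interpolation=cv2.INTER_CUBIC)
cv2.imwrite('pics/c1.png',a[:,:,::-1])
E
```

```text
(np.float64(265.0), np.float64(138.0), 43) (280, 276, 0) [0.691  0.0708 0.052 ] [0.6984 0.0745 0.052 ] [0.6943 0.0726 0.0423]
(np.float64(323.77966101694915), np.float64(175.28813559322035), 59) (237, 243, 0) [ 0.5782 -0.098   0.052 ] [ 0.5834 -0.0927  0.052 ] [ 0.5798 -0.0963  0.0452]
(np.float64(287.3243243243243), np.float64(234.05405405405406), 37) (271, 210, 0) [0.4084 0.0088 0.052 ] [0.4309 0.0169 0.052 ] [0.4122 0.0113 0.0217]
(np.float64(227.50943396226415), np.float64(195.9056603773585), 53) (315, 236, 0) [0.5186 0.1781 0.052 ] [0.528  0.1892 0.052 ] [0.5213 0.1846 0.0389]
C [0.5490534  0.03990864 0.052     ] [0.14528792 0.1409926  0.14408538 0.14146087] [  12.2781745   -78.07732543 -167.53468934  102.41122645]
post [0.60131486 0.26811224 0.195     ] 0.23411139597772657 77.10098712721833 tip [0.39150394 0.36938821 0.195     ] 0.23297520862126414
post tri [0.60172243 0.26803571 0.19371638] tip tri [0.39188335 0.37164476 0.1917548 ]
cup [0.47214578 0.52595787 0.06      ]
jar [ 0.6321175  -0.45161045  0.06      ]
bowl [ 0.43943159 -0.42338867  0.06      ]
```

View pics/c1.png

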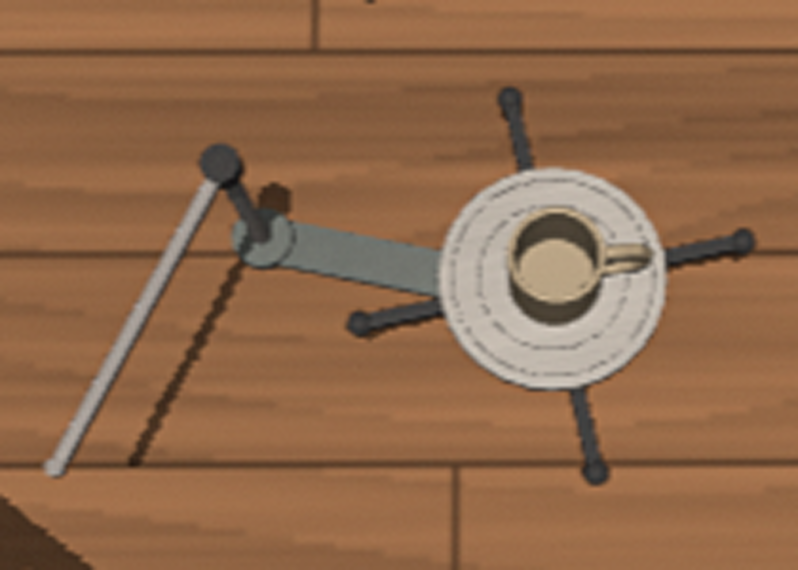

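Crop (scale 3.8, offset 130,110): balls at crop (510,98), (741,241), (596,472), (360,324), mug rim centre about (556,257), handle end near (648,258), post top (222,163). So I need about 168° counter-clockwise, and one spoke can be swept along the −y side.

```bash
python3 - <<'E'
from h import *
import pickle
I=pickle.load(open('i0.pkl','rb'));T=I['top'];S=I['scene']
f=lambda p:(p[0]/3.8+130-.37,p[1]/3.8+110-.37)
B=np.array([onz(T,*f(p),.052) for p in[(510,98),(741,241),(596,472),(360,324)]])
C=B.mean(0);D=(B-C)[:,:2];print(C.round(4),np.linalg.norm(D,axis=1).round(4),np.degrees(np.arctan2(D[:,1],D[:,0])).round(1))
img=T['img'].astype(int)
# wheel disc (bright, low saturation)
m=((img.min(2)>150)&(img.max(2)-img.min(2)<40)).astype(np.uint8)
n,l,s,ce=cv2.connectedComponentsWithStats(m);k=[i for i in range(1,n) if abs(ce[i]-[275,183]).max()<15 and s[i][4]>300]
for i in k:
    cs,_=cv2.findContours((l==i).astype(np.uint8),0,1);h=cv2.convexHull(cs[0]);e=cv2.fitEllipse(h);print('disc',e,onz(T,*e[0],.07).round(4))
P=onz(T,*f((222,163)),.201);d=(P-C)[:2];print('post',P,np.linalg.norm(d),np.degrees(np.arctan2(d[1],d[0])))
M=onz(T,*f((556,257)),.148);H=onz(T,*f((648,258)),.12);d=(H-M)[:2];print(M,H,np.linalg.norm(d),np.degrees(np.arctan2(d[1],d[0])))
E
```

```text
[0.5536 0.0429 0.052 ] [0.1486 0.147  0.1481 0.1476] [  12.1  -77.7 -167.6  102.5]
disc ((274.984375, 182.78419494628906), (57.425323486328125, 58.6230583190918), 88.88239288330078) [0.5522 0.0428 0.07  ]
post [0.60069888 0.26693181 0.201     ] 0.22889347947041003 78.12240168437911
[0.54814229 0.04111507 0.148     ] [ 0.55436148 -0.0252474   0.12      ] 0.06665325659157399 -84.64614411517586
```

Request:
play_rows(increments=[{"gripper": 0, "tz": -2}, {"gripper": 0, "tz": -2.5}, {"gripper": 0, "tz": -2.5}, {"gripper": 0, "tz": -2}, {"gripper": 0}])

```text
validation failed for argument at $.in...
```

Request:
play_rows(increments=[{"gripper": 0.0, "tx": 0.0, "ty": 0.0, "tz": -2.0, "roll": 0.0}, {"gripper": 0.0, "tx": 0.0, "ty": 0.0, "tz": -2.5, "roll": 0.0}, {"gripper": 0.0, "tx": 0.0, "ty": 0.0, "tz": -2.5, "roll": 0.0}, {"gripper": 0.0, "tx": 0.0, "ty": 0.0, "tz": -2.0, "roll": 0.0}, {"gripper": 0.0, "tx": 0.0, "ty": 0.0, "tz": 0.0, "roll": 0.0}])

```text
time_s: 0.52
eef_pos: [0.2502, 0.52, 0.2962]
orientation: [179.6, 0.1, 154.3]
wrist_force: [-0.1, 0.6, 1.0]
gripper_width: 0.0255
gripper_force: 0.0
```

Request:
play_rows(increments=[{"gripper": 0.0, "tx": 0.0, "ty": 0.0, "tz": 0.0, "roll": 6.85}, {"gripper": 0.0, "tx": 0.0, "ty": 0.0, "tz": 0.0, "roll": 6.85}, {"gripper": 0.0, "tx": 0.0, "ty": 0.0, "tz": 0.0, "roll": 6.85}, {"gripper": 0.0, "tx": 0.0, "ty": 0.0, "tz": 0.0, "roll": 6.85}, {"gripper": 0.0, "tx": 0.0, "ty": 0.0, "tz": 0.0, "roll": 6.85}])

```text
time_s: 0.93
eef_pos: [0.2486, 0.5179, 0.29]
orientation: [-179.9, 0.0, 119.8]
wrist_force: [0.2, -0.2, -0.5]
gripper_width: -0.0003
gripper_force: 0.0
```

Request:
play_rows(increments=[{"gripper": 0.0, "tx": 0.0, "ty": 0.0, "tz": 0.0, "roll": 6.85}, {"gripper": 0.0, "tx": 0.0, "ty": 0.0, "tz": 0.0, "roll": 6.85}, {"gripper": 0.0, "tx": 0.0, "ty": 0.0, "tz": 0.0, "roll": 6.85}, {"gripper": 0.0, "tx": 0.0, "ty": 0.0, "tz": 0.0, "roll": 6.85}, {"gripper": 0.0, "tx": 0.0, "ty": 0.0, "tz": 0.0, "roll": 6.85}])

```text
time_s: 1.35
eef_pos: [0.2486, 0.5179, 0.29]
orientation: [-179.9, 0.1, 85.5]
wrist_force: [0.0, 0.1, -0.4]
gripper_width: 0.0001
gripper_force: 0.0
```

Request:
play_rows(increments=[{"gripper": 0.0, "tx": 0.0, "ty": 0.0, "tz": 0.0, "roll": 6.85}, {"gripper": 0.0, "tx": 0.0, "ty": 0.0, "tz": 0.0, "roll": 6.85}, {"gripper": 0.0, "tx": 0.0, "ty": 0.0, "tz": 0.0, "roll": 6.85}, {"gripper": 0.0, "tx": 0.0, "ty": 0.0, "tz": 0.0, "roll": 6.85}, {"gripper": 0.0, "tx": 0.0, "ty": 0.0, "tz": 0.0, "roll": 6.85}])

```text
time_s: 1.77
eef_pos: [0.2486, 0.5179, 0.29]
orientation: [180.0, 0.1, 51.3]
wrist_force: [-0.1, -0.0, 0.1]
gripper_width: 0.0001
gripper_force: 0.0
```

Request:
play_rows(increments=[{"gripper": 0.0, "tx": 0.0, "ty": 0.0, "tz": 0.0, "roll": 6.85}, {"gripper": 0.0, "tx": 0.0, "ty": 0.0, "tz": 0.0, "roll": 6.85}, {"gripper": 0.0, "tx": 0.0, "ty": 0.0, "tz": 0.0, "roll": 6.85}, {"gripper": 0.0, "tx": 0.0, "ty": 0.0, "tz": 0.0, "roll": 6.85}, {"gripper": 0.0, "tx": 0.0, "ty": 0.0, "tz": 0.0, "roll": 6.85}])

```text
time_s: 2.18
eef_pos: [0.2486, 0.5179, 0.29]
orientation: [179.9, 0.1, 17.0]
wrist_force: [0.2, -0.0, -0.2]
gripper_width: -0.0
gripper_force: 0.0
```

Request:
play_rows(increments=[{"gripper": 0.0, "tx": 0.0, "ty": 0.0, "tz": 0.0, "roll": 6.85}, {"gripper": 0.0, "tx": 0.0, "ty": 0.0, "tz": 0.0, "roll": 6.85}, {"gripper": 0.0, "tx": 0.0, "ty": 0.0, "tz": 0.0, "roll": 6.85}, {"gripper": 0.0, "tx": 0.0, "ty": 0.0, "tz": 0.0, "roll": 6.85}, {"gripper": 0.0, "tx": 0.0, "ty": 0.0, "tz": 0.0, "roll": 0.0}])

```text
time_s: 2.6
eef_pos: [0.2487, 0.5179, 0.2901]
orientation: [179.9, 0.0, -10.3]
wrist_force: [-0.0, -0.4, -0.0]
gripper_width: 0.0001
gripper_force: 0.0
```

Request:
play_rows(increments=[{"gripper": 0.0, "tx": 1.6, "ty": 2.8, "tz": 0.0, "roll": 0.0}, {"gripper": 0.0, "tx": 1.6, "ty": 2.8, "tz": 0.0, "roll": 0.0}, {"gripper": 0.0, "tx": 1.6, "ty": 2.8, "tz": 0.0, "roll": 0.0}, {"gripper": 0.0, "tx": 1.6, "ty": 2.8, "tz": 0.0, "roll": 0.0}, {"gripper": 0.0, "tx": 1.6, "ty": 2.8, "tz": 0.0, "roll": 0.0}])

```text
time_s: 3.02
eef_pos: [0.3031, 0.365, 0.2905]
orientation: [180.0, 0.0, -9.8]
wrist_force: [1.1, -0.2, -0.3]
gripper_width: -0.0002
gripper_force: 0.0
```

Request:
play_rows(increments=[{"gripper": 0.0, "tx": 1.6, "ty": 2.8, "tz": 0.0, "roll": 0.0}, {"gripper": 0.0, "tx": 1.6, "ty": 2.8, "tz": 0.0, "roll": 0.0}, {"gripper": 0.0, "tx": 1.6, "ty": 2.8, "tz": 0.0, "roll": 0.0}, {"gripper": 0.0, "tx": 1.6, "ty": 2.8, "tz": 0.0, "roll": 0.0}, {"gripper": 0.0, "tx": 1.6, "ty": 2.8, "tz": 0.0, "roll": 0.0}])

```text
time_s: 3.43
eef_pos: [0.3575, 0.2132, 0.2908]
orientation: [180.0, 0.0, -9.8]
wrist_force: [-0.2, 0.1, -0.2]
gripper_width: -0.0
gripper_force: 0.0
```

Request:
play_rows(increments=[{"gripper": 0.0, "tx": 1.6, "ty": 2.8, "tz": 0.0, "roll": 0.0}, {"gripper": 0.0, "tx": 1.6, "ty": 2.8, "tz": 0.0, "roll": 0.0}, {"gripper": 0.0, "tx": 1.6, "ty": 2.8, "tz": 0.0, "roll": 0.0}, {"gripper": 0.0, "tx": 1.6, "ty": 2.8, "tz": 0.0, "roll": 0.0}, {"gripper": 0.0, "tx": 0.0, "ty": 0.0, "tz": 0.0, "roll": 0.0}])

```text
time_s: 3.85
eef_pos: [0.4022, 0.0888, 0.2907]
orientation: [179.9, -0.0, -10.1]
wrist_force: [0.8, -0.4, -0.2]
gripper_width: -0.0
gripper_force: 0.0
```

Request:
play_rows(increments=[{"gripper": 0.0, "tx": 1.45, "ty": 1.9, "tz": 0.0, "roll": 0.0}, {"gripper": 0.0, "tx": 0.0, "ty": 0.0, "tz": 3.5, "roll": 0.0}, {"gripper": 0.0, "tx": 0.0, "ty": 0.0, "tz": 3.5, "roll": 0.0}, {"gripper": 0.0, "tx": 0.0, "ty": 0.0, "tz": 3.5, "roll": 0.0}, {"gripper": 0.0, "tx": 0.0, "ty": 0.0, "tz": 3.5, "roll": 0.0}])

```text
time_s: 4.27
eef_pos: [0.4115, 0.0724, 0.1496]
orientation: [-180.0, -0.0, -9.9]
wrist_force: [0.6, 0.3, 0.3]
gripper_width: 0.0
gripper_force: 0.0
```

Request:
play_rows(increments=[{"gripper": 0.0, "tx": 0.0, "ty": 0.0, "tz": 3.5, "roll": 0.0}, {"gripper": 0.0, "tx": 0.0, "ty": 0.0, "tz": 3.5, "roll": 0.0}, {"gripper": 0.0, "tx": 0.0, "ty": 0.0, "tz": 2.4, "roll": 0.0}, {"gripper": 0.0, "tx": 0.0, "ty": 0.0, "tz": 1.4, "roll": 0.0}, {"gripper": 0.0, "tx": 0.0, "ty": 0.0, "tz": 0.0, "roll": 0.0}])

```text
time_s: 4.68
eef_pos: [0.4083, 0.0728, 0.0398]
orientation: [180.0, 0.4, -9.9]
wrist_force: [-0.6, 0.7, -0.3]
gripper_width: 0.0002
gripper_force: 0.0
```

Request:
play_rows(increments=[{"gripper": 0.0, "tx": 0.5, "ty": 0.0, "tz": 0.0, "roll": 0.0}, {"gripper": 0.0, "tx": 0.02, "ty": 0.74, "tz": 0.0, "roll": -3.0}, {"gripper": 0.0, "tx": 0.02, "ty": 0.74, "tz": 0.0, "roll": -3.0}, {"gripper": 0.0, "tx": 0.02, "ty": 0.74, "tz": 0.0, "roll": -3.0}, {"gripper": 0.0, "tx": 0.02, "ty": 0.74, "tz": 0.0, "roll": -3.0}])

```text
time_s: 5.1
eef_pos: [0.4167, 0.0412, 0.0451]
orientation: [180.0, -0.2, 2.2]
wrist_force: [0.6, -0.9, -1.1]
gripper_width: 0.0001
gripper_force: 0.0
```

Request:
play_rows(increments=[{"gripper": 0.0, "tx": 0.02, "ty": 0.74, "tz": 0.0, "roll": -3.0}, {"gripper": 0.0, "tx": 0.02, "ty": 0.74, "tz": 0.0, "roll": -3.0}, {"gripper": 0.0, "tx": 0.02, "ty": 0.74, "tz": 0.0, "roll": -3.0}, {"gripper": 0.0, "tx": 0.02, "ty": 0.74, "tz": 0.0, "roll": -3.0}, {"gripper": 0.0, "tx": 0.02, "ty": 0.74, "tz": 0.0, "roll": -3.0}])

```text
time_s: 5.52
eef_pos: [0.4229, 0.0046, 0.0452]
orientation: [179.9, -0.2, 17.2]
wrist_force: [0.0, -0.3, -0.5]
gripper_width: -0.0001
gripper_force: 0.0
```

Request:
play_rows(increments=[{"gripper": 0.0, "tx": -0.3, "ty": 1.0, "tz": 0.0, "roll": -4.0}, {"gripper": 0.0, "tx": 0.06, "ty": 1.22, "tz": 0.0, "roll": -5.0}, {"gripper": 0.0, "tx": 0.06, "ty": 1.22, "tz": 0.0, "roll": -5.0}, {"gripper": 0.0, "tx": 0.06, "ty": 1.22, "tz": 0.0, "roll": -5.0}, {"gripper": 0.0, "tx": 0.06, "ty": 1.22, "tz": 0.0, "roll": -5.0}])

```text
time_s: 5.93
eef_pos: [0.4483, -0.0479, 0.0453]
orientation: [179.8, -0.1, 41.3]
wrist_force: [0.4, -0.3, -0.2]
gripper_width: 0.0001
gripper_force: 0.0
```

```bash
python3 - <<'E'
from h import *
o=r.observe();p=o['eef_pos'][:2]-[.553,.043];print(o['eef_pos'],np.hypot(*p),np.degrees(np.arctan2(p[1],p[0])),o['qpos'])
c=r.get_image('top');a=cv2.resize(c['img'][100:300,130:400],None,fx=2.9,fy=2.9,interpolation=cv2.INTER_CUBIC)
cv2.imwrite('pics/c2.png',a[:,:,::-1])
E
```

```text
[ 0.44828928 -0.04786401  0.04526801] 0.13863839166830497 -139.04978692477331 [-2.12420411e+01  6.71762017e+00  1.16656046e+02  1.38001772e-03
  5.64147829e+01  2.74777456e+01]
```

View pics/c2.png

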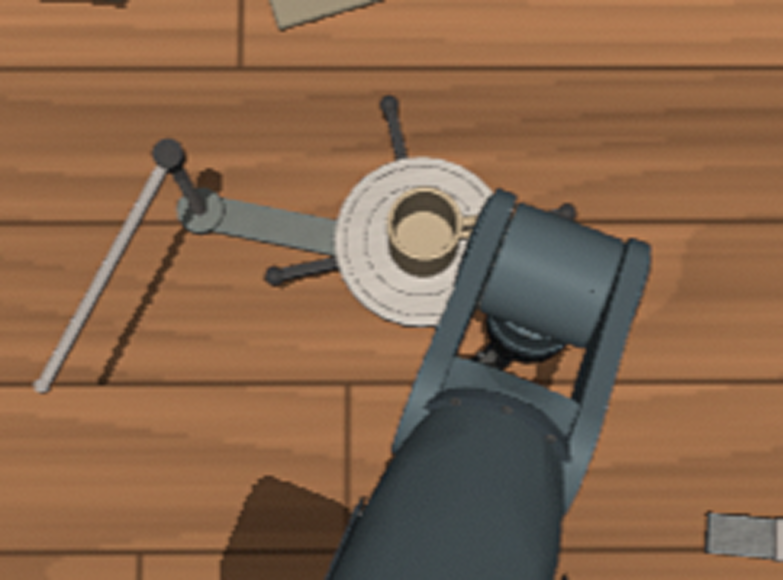

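Crop shows the wheel unmoved: balls at crop (390,105), (275,276), (567,210), handle still pointing right, gripper at about (525,330). I'll check with the scene and wrist views.

```bash
python3 - <<'E'
from h import *
o=r.observe()
c=r.get_image('top');s=r.get_image('scene');w=r.get_image('wrist')
for n,X in dict(tcp=o['eef_pos'],ball=[.4085,.011,.052],C=[.553,.043,.07]).items():print(n,proj(c,X),proj(s,X),proj(w,X))
a=cv2.resize(s['img'][170:310,200:360],None,fx=2.5,fy=2.5,interpolation=cv2.INTER_CUBIC)
b=cv2.resize(w['img'],(400,300));a=a[:,:400];o=np.zeros((350,800,3),np.uint8);o[:350,:400]=a;o[:300,400:]=b
cv2.imwrite('pics/c3.png',o[:,:,::-1])
E
```

```text
tcp [307.63969631 219.59156505] [253.10929511 213.77667265] [279.03546266 246.35647429]
ball [286.54383266 234.00984931] [270.02282893 204.94001379] [141.12733189 236.8792742 ]
C [274.8975501  182.49205517] [274.85827896 236.40482601] [274.68646204 -80.40500162]
```

View pics/c3.png

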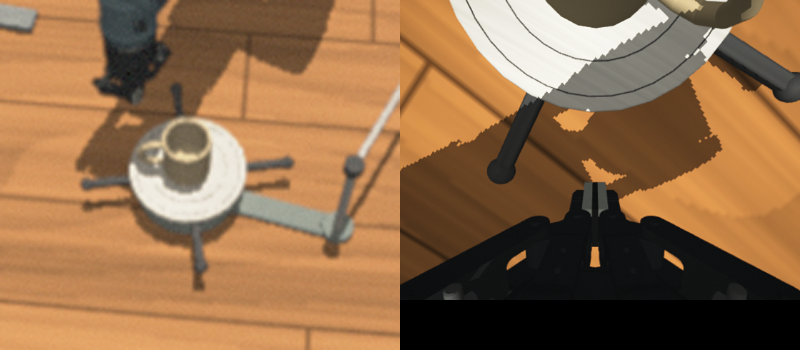

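Scene crop and wrist view: gripper at crop (125,90), wheel spoke ball at (177,88), and in the wrist view the ball at (500,170) with the fingertips at (595,182). The tips passed over or beside the spoke without turning it, and they look a few mm short of the reported TCP. I'll go back and push lower.

Request:
play_rows(increments=[{"gripper": 0.0, "tx": 0.0, "ty": 0.0, "tz": -3.0, "roll": 0.0}, {"gripper": 0.0, "tx": 0.0, "ty": 0.0, "tz": -3.0, "roll": 0.0}, {"gripper": 0.0, "tx": -0.2, "ty": -1.46, "tz": 0.0, "roll": 6.0}, {"gripper": 0.0, "tx": 0.08, "ty": -1.46, "tz": 0.0, "roll": 6.0}, {"gripper": 0.0, "tx": 0.08, "ty": -1.46, "tz": 0.0, "roll": 6.0}])

```text
time_s: 6.55
eef_pos: [0.4207, -0.0106, 0.1042]
orientation: [180.0, -0.1, 22.5]
wrist_force: [0.3, 1.1, -0.4]
gripper_width: -0.0001
gripper_force: 0.0
```

Request:
play_rows(increments=[{"gripper": 0.0, "tx": 0.08, "ty": -1.46, "tz": 0.0, "roll": 6.0}, {"gripper": 0.0, "tx": 0.08, "ty": -1.46, "tz": 0.0, "roll": 6.0}, {"gripper": 0.0, "tx": 0.08, "ty": -1.46, "tz": 0.0, "roll": 6.0}, {"gripper": 0.0, "tx": 0.08, "ty": -1.46, "tz": 0.0, "roll": 6.0}, {"gripper": 0.0, "tx": 0.08, "ty": -1.46, "tz": 0.0, "roll": 6.0}])

```text
time_s: 6.97
eef_pos: [0.4104, 0.0616, 0.1036]
orientation: [-180.0, -0.0, -7.4]
wrist_force: [0.5, 0.0, 0.3]
gripper_width: -0.0003
gripper_force: 0.0
```

Request:
play_rows(increments=[{"gripper": 0.0, "tx": 0.0, "ty": 0.0, "tz": 0.0, "roll": 0.0}, {"gripper": 0.0, "tx": 0.0, "ty": 0.0, "tz": 3.0, "roll": 0.0}, {"gripper": 0.0, "tx": 0.0, "ty": 0.0, "tz": 3.0, "roll": 0.0}, {"gripper": 0.0, "tx": 0.0, "ty": 0.0, "tz": 2.2, "roll": 0.0}, {"gripper": 0.0, "tx": 0.0, "ty": 0.0, "tz": 0.0, "roll": 0.0}])

```text
time_s: 7.38
eef_pos: [0.4071, 0.0607, 0.0179]
orientation: [-180.0, 0.4, -7.0]
wrist_force: [-1.0, -0.5, -0.1]
gripper_width: -0.0
gripper_force: 0.0
```

```bash
python3 - <<'E'
from h import *
o=r.observe();p=o['eef_pos'][:2]-[.553,.043];print(o['eef_pos'],np.hypot(*p),np.degrees(np.arctan2(p[1],p[0])),o['orientation'])
w=r.get_image('wrist');cv2.imwrite('pics/c4.png',w['img'][:,:,::-1]);print(proj(w,o['eef_pos']),proj(w,[.4085,.011,.052]))
E
```

```text
[0.40713492 0.06069855 0.01786426] 0.14693488586787626 173.0818312118805 [-179.99655113    0.44612101   -6.96245316]
[271.73835369 246.33009246] [380.11693398 260.58151055]
```

View pics/c4.png

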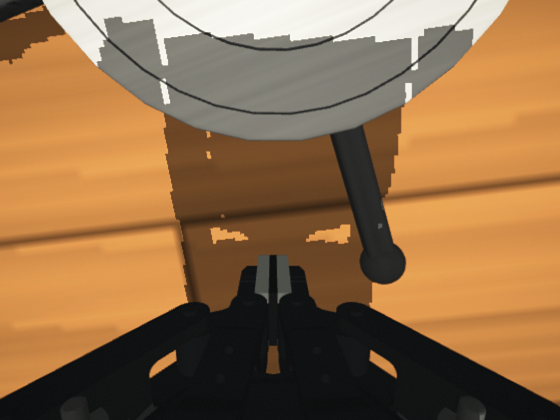

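Wrist view: fingertips at (272,257), spoke ball at (383,262), 4–5 cm to the pushing side, and the tip is now below the spoke. Sweeping again.

Request:
play_rows(increments=[{"gripper": 0.0, "tx": 0.02, "ty": 0.74, "tz": 0.0, "roll": -3.0}, {"gripper": 0.0, "tx": 0.02, "ty": 0.74, "tz": 0.0, "roll": -3.0}, {"gripper": 0.0, "tx": 0.02, "ty": 0.74, "tz": 0.0, "roll": -3.0}, {"gripper": 0.0, "tx": 0.02, "ty": 0.74, "tz": 0.0, "roll": -3.0}, {"gripper": 0.0, "tx": 0.02, "ty": 0.74, "tz": 0.0, "roll": -3.0}])

```text
time_s: 7.85
eef_pos: [0.4129, 0.0227, 0.0234]
orientation: [180.0, -0.2, 8.1]
wrist_force: [-0.6, 1.3, 2.0]
gripper_width: -0.0001
gripper_force: 0.9
```

Request:
play_rows(increments=[{"gripper": 0.0, "tx": 0.02, "ty": 0.74, "tz": 0.0, "roll": -3.0}, {"gripper": 0.0, "tx": 0.02, "ty": 0.74, "tz": 0.0, "roll": -3.0}, {"gripper": 0.0, "tx": 0.02, "ty": 0.74, "tz": 0.0, "roll": -3.0}, {"gripper": 0.0, "tx": 0.02, "ty": 0.74, "tz": 0.0, "roll": -3.0}, {"gripper": 0.0, "tx": 0.02, "ty": 0.74, "tz": 0.0, "roll": -3.0}])

```text
time_s: 8.27
eef_pos: [0.4227, -0.013, 0.0234]
orientation: [179.9, -0.1, 23.1]
wrist_force: [-0.4, 0.4, -0.1]
gripper_width: 0.0001
gripper_force: 0.8
```

```bash
cat > w.py <<'E'
from h import *
C=np.array([.553,.043])
def spokes(n='top'):
    "angle of wheel from darkness on the circle r=.13 (z .058), mod 90"
    c=r.get_image(n);g=cv2.GaussianBlur(c['img'],(3,3),0).max(2).astype(float)
    A=np.arange(-180,180,1.);v=[]
    for a in A:
        s=[]
        for q in(.115,.125,.135,.148):
            u=proj(c,[C[0]+q*np.cos(np.radians(a)),C[1]+q*np.sin(np.radians(a)),.056]);s.append(g[int(round(u[1])),int(round(u[0]))])
        v.append(np.max(s))
    v=np.array(v);d=v<95
    out=[];i=0
    while i<360:
        if d[i]:
            j=i
            while j<360 and d[j]:j+=1
            out.append((A[i],A[j-1]));i=j
        i+=1
    return out
if __name__=='__main__':
    o=r.observe();p=o['eef_pos'][:2]-C;print(o['eef_pos'].round(4),np.hypot(*p).round(4),np.degrees(np.arctan2(p[1],p[0])).round(1),o['orientation'][2],o['wrist_force'])
    print(spokes())
E
python3 w.py
```

```text
[ 0.4227 -0.013   0.0234] 0.1418 -156.8 23.143780665251974 [-0.40821661  0.41728791 -0.12806015]
[(np.float64(-180.0), np.float64(-177.0)), (np.float64(-169.0), np.float64(-152.0)), (np.float64(-110.0), np.float64(-104.0)), (np.float64(-64.0), np.float64(-59.0)), (np.float64(28.0), np.float64(32.0)), (np.float64(118.0), np.float64(122.0)), (np.float64(168.0), np.float64(179.0))]
```

Request:
play_rows(increments=[{"gripper": 0.0, "tx": 0.05, "ty": 1.24, "tz": 0.0, "roll": -5.0}, {"gripper": 0.0, "tx": 0.05, "ty": 1.24, "tz": 0.0, "roll": -5.0}, {"gripper": 0.0, "tx": 0.05, "ty": 1.24, "tz": 0.0, "roll": -5.0}, {"gripper": 0.0, "tx": 0.05, "ty": 1.24, "tz": 0.0, "roll": -5.0}, {"gripper": 0.0, "tx": 0.05, "ty": 1.24, "tz": 0.0, "roll": -5.0}])

```text
time_s: 8.73
eef_pos: [0.4581, -0.0633, 0.0232]
orientation: [179.9, -0.0, 48.2]
wrist_force: [-0.8, 0.9, 2.4]
gripper_width: -0.0001
gripper_force: 1.2
```

Request:
play_rows(increments=[{"gripper": 0.0, "tx": 0.05, "ty": 1.24, "tz": 0.0, "roll": -5.0}, {"gripper": 0.0, "tx": 0.05, "ty": 1.24, "tz": 0.0, "roll": -5.0}, {"gripper": 0.0, "tx": 0.05, "ty": 1.24, "tz": 0.0, "roll": -5.0}, {"gripper": 0.0, "tx": 0.05, "ty": 1.24, "tz": 0.0, "roll": -5.0}, {"gripper": 0.0, "tx": 0.05, "ty": 1.24, "tz": 0.0, "roll": -5.0}])

```text
time_s: 9.15
eef_pos: [0.5116, -0.0937, 0.0232]
orientation: [179.9, 0.0, 73.1]
wrist_force: [-0.9, 0.6, 1.2]
gripper_width: 0.0002
gripper_force: 1.1
```

```bash
python3 w.py
```

```text
[ 0.5116 -0.0937  0.0232] 0.1429 -106.8 73.14807576167306 [-0.89826491  0.552309    1.24208418]
[(np.float64(-165.0), np.float64(-110.0)), (np.float64(-101.0), np.float64(-79.0)), (np.float64(-65.0), np.float64(-58.0)), (np.float64(-13.0), np.float64(-9.0)), (np.float64(77.0), np.float64(83.0)), (np.float64(168.0), np.float64(171.0))]
```

Request:
play_rows(increments=[{"gripper": 0.0, "tx": 0.05, "ty": 1.24, "tz": 0.0, "roll": -5.0}, {"gripper": 0.0, "tx": 0.05, "ty": 1.24, "tz": 0.0, "roll": -5.0}, {"gripper": 0.0, "tx": 0.05, "ty": 1.24, "tz": 0.0, "roll": -5.0}, {"gripper": 0.0, "tx": 0.05, "ty": 1.24, "tz": 0.0, "roll": -5.0}, {"gripper": 0.0, "tx": 0.05, "ty": 1.24, "tz": 0.0, "roll": -5.0}])

```text
time_s: 9.62
eef_pos: [0.5726, -0.0986, 0.023]
orientation: [179.9, 0.1, 98.0]
wrist_force: [-0.9, -0.5, 1.2]
gripper_width: 0.0002
gripper_force: 0.9
```

Request:
play_rows(increments=[{"gripper": 0.0, "tx": 0.05, "ty": 1.24, "tz": 0.0, "roll": -5.0}, {"gripper": 0.0, "tx": 0.05, "ty": 1.24, "tz": 0.0, "roll": -5.0}, {"gripper": 0.0, "tx": 0.05, "ty": 1.24, "tz": 0.0, "roll": -5.0}, {"gripper": 0.0, "tx": 0.05, "ty": 1.24, "tz": 0.0, "roll": -5.0}, {"gripper": 0.0, "tx": 0.05, "ty": 1.24, "tz": 0.0, "roll": -5.0}])

```text
time_s: 10.03
eef_pos: [0.6305, -0.0772, 0.0231]
orientation: [180.0, 0.1, 123.0]
wrist_force: [-0.7, -1.1, 1.4]
gripper_width: -0.0
gripper_force: 0.7
```

Request:
play_rows(increments=[{"gripper": 0.0, "tx": 0.05, "ty": 1.24, "tz": 0.0, "roll": -5.0}, {"gripper": 0.0, "tx": 0.05, "ty": 1.24, "tz": 0.0, "roll": -5.0}, {"gripper": 0.0, "tx": 0.05, "ty": 1.24, "tz": 0.0, "roll": -5.0}, {"gripper": 0.0, "tx": 0.05, "ty": 1.24, "tz": 0.0, "roll": -5.0}, {"gripper": 0.0, "tx": 0.02, "ty": 0.74, "tz": 0.0, "roll": -3.0}])

```text
time_s: 10.45
eef_pos: [0.6714, -0.0368, 0.0233]
orientation: [180.0, 0.1, 146.1]
wrist_force: [-0.8, -1.5, 0.1]
gripper_width: -0.0001
gripper_force: 0.6
```

Request:
play_rows(increments=[{"gripper": 0.0, "tx": 0.01, "ty": 0.5, "tz": 0.0, "roll": -2.0}, {"gripper": 0.0, "tx": 0.0, "ty": 0.25, "tz": 0.0, "roll": -1.0}, {"gripper": 0.0, "tx": 0.0, "ty": 0.25, "tz": 0.0, "roll": -1.0}, {"gripper": 0.0, "tx": 0.0, "ty": 0.0, "tz": 0.0, "roll": 0.0}, {"gripper": 0.0, "tx": 0.0, "ty": 0.0, "tz": 0.0, "roll": 0.0}])

```text
time_s: 10.87
eef_pos: [0.676, -0.029, 0.0224]
orientation: [180.0, 0.1, 149.9]
wrist_force: [0.2, -0.4, 3.2]
gripper_width: 0.0004
gripper_force: 1.4
```

```bash
python3 w.py; python3 - <<'E'
from h import *
c=r.get_image('top');s=r.get_image('scene')
o=np.zeros((570,800,3),np.uint8)
o[:570,:400]=cv2.resize(c['img'][100:242,220:320],(400,568+2),interpolation=cv2.INTER_CUBIC)
o[:570,400:]=cv2.resize(s['img'][160:302,220:320],(400,570),interpolation=cv2.INTER_CUBIC)
cv2.imwrite('pics/c5.png',o[:,:,::-1])
E
```

```text
[ 0.676  -0.029   0.0224] 0.1425 -30.3 149.87093283041514 [ 0.23914824 -0.39016802  3.17323153]
[(np.float64(-180.0), np.float64(-122.0)), (np.float64(-118.0), np.float64(-118.0)), (np.float64(-116.0), np.float64(-110.0)), (np.float64(-68.0), np.float64(-3.0)), (np.float64(65.0), np.float64(70.0)), (np.float64(138.0), np.float64(179.0))]
```

View pics/c5.png

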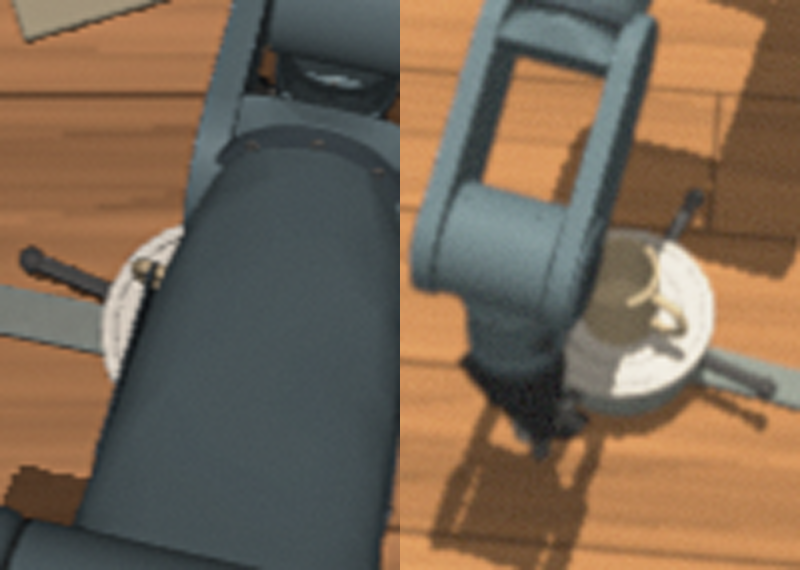

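Left: the spoke near the post is at about 67.5°, with the handle just visible pointing to the post side of the mug. About 17° remains, so I'll go 14° and then look with the arm clear.

Request:
play_rows(increments=[{"gripper": 0.0, "tx": 0.02, "ty": 0.74, "tz": 0.0, "roll": -3.0}, {"gripper": 0.0, "tx": 0.02, "ty": 0.74, "tz": 0.0, "roll": -3.0}, {"gripper": 0.0, "tx": 0.02, "ty": 0.74, "tz": 0.0, "roll": -3.0}, {"gripper": 0.0, "tx": 0.02, "ty": 0.5, "tz": 0.0, "roll": -2.0}, {"gripper": 0.0, "tx": 0.01, "ty": 0.25, "tz": 0.0, "roll": -1.0}])

```text
time_s: 11.43
eef_pos: [0.6879, -0.0016, 0.0218]
orientation: [180.0, 0.1, 162.0]
wrist_force: [-0.3, -0.9, 4.4]
gripper_width: 0.0001
gripper_force: 2.1
```

Request:
play_rows(increments=[{"gripper": 0.0, "tx": 0.01, "ty": 0.25, "tz": 0.0, "roll": -1.0}, {"gripper": 0.0, "tx": 0.01, "ty": 0.25, "tz": 0.0, "roll": -1.0}, {"gripper": 0.0, "tx": 0.0, "ty": 0.0, "tz": 0.0, "roll": 0.0}, {"gripper": 0.0, "tx": 0.0, "ty": -1.0, "tz": 0.0, "roll": 0.0}, {"gripper": 0.0, "tx": 0.0, "ty": -2.0, "tz": 0.0, "roll": 0.0}])

```text
time_s: 11.85
eef_pos: [0.6794, -0.0244, 0.0203]
orientation: [180.0, -0.1, 164.0]
wrist_force: [-0.7, -0.8, 0.4]
gripper_width: 0.0005
gripper_force: 0.0
```

```bash
python3 w.py; python3 - <<'E'
from h import *
print(r.observe()['qpos'])
w=r.get_image('wrist');print('cam',-np.array(w['R']).T@w['t'], 'fwd',w['R'][2],'up',w['R'][1],w['fx'])
E
```

```text
[ 0.6794 -0.0244  0.0203] 0.1433 -28.1 164.04123363855285 [-0.67494915 -0.75571053  0.4086905 ]
[(np.float64(-180.0), np.float64(-128.0)), (np.float64(-126.0), np.float64(-126.0)), (np.float64(-102.0), np.float64(-97.0)), (np.float64(-65.0), np.float64(0.0)), (np.float64(79.0), np.float64(85.0)), (np.float64(135.0), np.float64(179.0))]
[-12.42794681  34.38289819  82.13580689  -0.11736065  63.65140561
 -86.25451417]
cam [ 0.60873195 -0.00956527  0.19260215] fwd [ 0.26762241 -0.08007188 -0.96019099] up [ 0.92277873 -0.26543229  0.27932977] 332.08247365554655
```

Request:
play_rows(increments=[{"gripper": 0.0, "tx": 0.0, "ty": 0.0, "tz": -3.5, "roll": 0.0}, {"gripper": 0.0, "tx": 0.0, "ty": 0.0, "tz": -3.5, "roll": 0.0}, {"gripper": 0.0, "tx": 0.0, "ty": 0.0, "tz": -3.5, "roll": 0.0}, {"gripper": 0.0, "tx": 0.0, "ty": 0.0, "tz": -3.5, "roll": 0.0}, {"gripper": 0.0, "tx": 0.0, "ty": 0.0, "tz": -3.5, "roll": 0.0}])

```text
time_s: 12.37
eef_pos: [0.6794, -0.0259, 0.1969]
orientation: [180.0, -0.1, 163.9]
wrist_force: [1.5, -0.9, 0.3]
gripper_width: -0.0002
gripper_force: 0.0
```

Request:
play_rows(increments=[{"gripper": 0.0, "tx": 0.0, "ty": 0.0, "tz": -3.5, "roll": 0.0}, {"gripper": 0.0, "tx": 0.0, "ty": 0.0, "tz": -3.5, "roll": 0.0}, {"gripper": 0.0, "tx": 0.0, "ty": 0.0, "tz": -3.5, "roll": 0.0}, {"gripper": 0.0, "tx": 3.0, "ty": 0.0, "tz": 0.0, "roll": 0.0}, {"gripper": 0.0, "tx": 3.0, "ty": -1.5, "tz": 0.0, "roll": 0.0}])

```text
time_s: 12.78
eef_pos: [0.6199, -0.0226, 0.3036]
orientation: [179.9, 0.3, 164.0]
wrist_force: [0.2, -0.4, -0.1]
gripper_width: -0.0003
gripper_force: 0.0
```

Request:
play_rows(increments=[{"gripper": 0.0, "tx": 2.0, "ty": -1.5, "tz": 0.0, "roll": 0.0}, {"gripper": 0.0, "tx": 0.0, "ty": 0.0, "tz": 0.0, "roll": 0.0}, {"gripper": 0.0, "tx": 0.0, "ty": 0.0, "tz": 0.0, "roll": 0.0}, {"gripper": 0.0, "tx": 0.0, "ty": 0.0, "tz": 0.0, "roll": 0.0}, {"gripper": 0.0, "tx": 0.0, "ty": 0.0, "tz": 0.0, "roll": 0.0}])

```text
time_s: 13.2
eef_pos: [0.5958, -0.0324, 0.3009]
orientation: [180.0, -0.0, 163.9]
wrist_force: [-0.1, -0.8, 0.8]
gripper_width: 0.0001
gripper_force: 0.0
```

```bash
python3 - <<'E'
from h import *
import pickle
w=r.get_image('wrist');pickle.dump(w,open('w1.pkl','wb'));print('cam',-np.array(w['R']).T@w['t'],r.observe()['eef_pos'])
cv2.imwrite('pics/c6.png',w['img'][:,:,::-1])
for X in([.553,.043,.07],[.6007,.2669,.185],[.6007,.2669,.01]):print(proj(w,X))
E
```

```text
cam [ 0.52576218 -0.01283819  0.47336491] [ 0.59579322 -0.03236226  0.30079244]
[324.97574355 124.15612209]
[626.79002481 106.7259779 ]
[491.07093043 110.01230678]
```

View pics/c6.png

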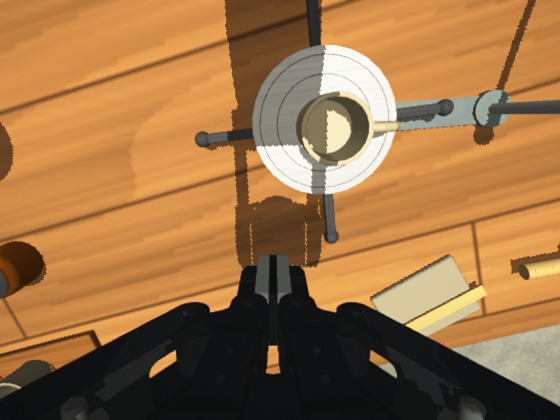

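Wrist view from above: wheel disc centre (325,119), mug rim centre about (336,129), handle running from (372,128) to (398,126), balls at (203,139), (331,238), (446,107), post base about (491,108), strip along (397,115)–(490,108).

```bash
python3 - <<'E'
from h import *
import pickle
w=pickle.load(open('w1.pkl','rb'));img=w['img']
ang=lambda d:np.degrees(np.arctan2(d[1],d[0]))
b=[onz(w,*p,.052) for p in((203,139),(331,238),(446,107))]
c0=(b[0]+b[2])/2;print('axis',c0,ang(b[2]-b[0]),ang(b[1]-c0),np.linalg.norm(b[2]-b[0])/2)
P=onz(w,491,108,.012);print('postbase',P,np.linalg.norm((P-c0)[:2]),ang(P-c0))
a=cv2.resize(img[80:180,280:415],None,fx=5.9,fy=5.9,interpolation=cv2.INTER_CUBIC)
cv2.imwrite('pics/c7.png',a[:,:,::-1])
E
```

```text
axis [0.55250818 0.04298299 0.052     ] 81.19115372059792 -9.319600397724164 0.14888350694710623
postbase [0.59778421 0.26584504 0.012     ] 0.22741462537961912 78.51623623200439
```

View pics/c7.png

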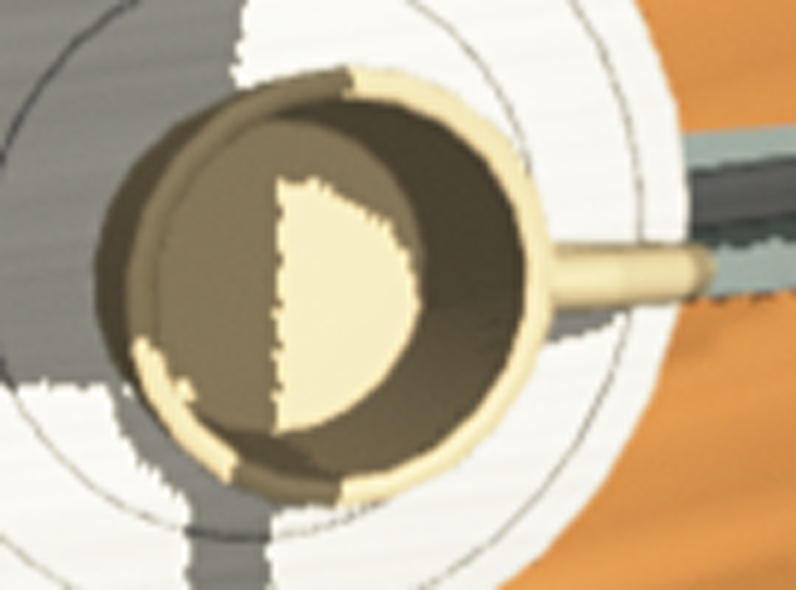

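```bash
python3 - <<'E'
from h import *
import pickle
w=pickle.load(open('w1.pkl','rb'))
f=lambda x,y:(x/5.9+280-.42,y/5.9+80-.42)
ang=lambda d:np.degrees(np.arctan2(d[1],d[0]))
M=onz(w,*f(338,285),.148);R=[np.linalg.norm((onz(w,*f(*p),.148)-M)[:2]) for p in((550,285),(128,285),(338,66),(338,505))]
print('mug',M,np.array(R).round(4))
for z in(.12,.128,.135):
  for p in((600,274),(690,269)):
    H=onz(w,*f(*p),z);print(z,p,ang(H-M),np.linalg.norm((H-M)[:2]))
P=np.array([.6,.2665]);print('post from mug',ang(P-M[:2]),'from axis',ang(P-[.5528,.043]))
E
```

```text
mug [0.55418965 0.04224571 0.148     ] [0.0341 0.0338 0.0331 0.0355]
0.12 (600, 274) 74.80733441533928 0.05076323333707149
0.12 (690, 269) 75.30997162475335 0.066334761474746
0.128 (600, 274) 75.15683472085988 0.04824273029620277
0.128 (690, 269) 75.5865030589136 0.06346420302450473
0.135 (600, 274) 75.4940285625384 0.046038913782322104
0.135 (690, 269) 75.849828548878 0.06095378414450498
post from mug 78.45454561922675 from axis 78.07517120274021
```

The handle is at about 76° and the post at 78.3°, so about 2.3° more. I'll retrace to the contact pose and push a little further.

Request:
play_rows(increments=[{"gripper": 0.0, "tx": -2.0, "ty": 1.5, "tz": 0.0, "roll": 0.0}, {"gripper": 0.0, "tx": -3.0, "ty": 1.5, "tz": 0.0, "roll": 0.0}, {"gripper": 0.0, "tx": -3.0, "ty": 0.0, "tz": 0.0, "roll": 0.0}, {"gripper": 0.0, "tx": 0.0, "ty": 0.0, "tz": 3.5, "roll": 0.0}, {"gripper": 0.0, "tx": 0.0, "ty": 0.0, "tz": 3.5, "roll": 0.0}])

```text
time_s: 13.67
eef_pos: [0.6842, -0.0262, 0.2322]
orientation: [180.0, 0.3, 164.0]
wrist_force: [-0.4, 0.6, -0.9]
gripper_width: 0.0002
gripper_force: 0.0
```

Request:
play_rows(increments=[{"gripper": 0.0, "tx": 0.0, "ty": 0.0, "tz": 3.5, "roll": 0.0}, {"gripper": 0.0, "tx": 0.0, "ty": 0.0, "tz": 3.5, "roll": 0.0}, {"gripper": 0.0, "tx": 0.0, "ty": 0.0, "tz": 3.5, "roll": 0.0}, {"gripper": 0.0, "tx": 0.0, "ty": 0.0, "tz": 3.5, "roll": 0.0}, {"gripper": 0.0, "tx": 0.0, "ty": 0.0, "tz": 3.5, "roll": 0.0}])

```text
time_s: 14.08
eef_pos: [0.6806, -0.0254, 0.0538]
orientation: [180.0, -0.0, 164.0]
wrist_force: [0.9, -0.6, -0.4]
gripper_width: 0.0
gripper_force: 0.0
```

Request:
play_rows(increments=[{"gripper": 0.0, "tx": 0.0, "ty": 0.0, "tz": 3.5, "roll": 0.0}, {"gripper": 0.0, "tx": 0.0, "ty": 0.0, "tz": 0.0, "roll": 0.0}, {"gripper": 0.0, "tx": 0.0, "ty": 1.0, "tz": 0.0, "roll": 0.0}, {"gripper": 0.0, "tx": 0.0, "ty": 1.0, "tz": 0.0, "roll": 0.0}, {"gripper": 0.0, "tx": 0.0, "ty": 0.5, "tz": 0.0, "roll": 0.0}])

```text
time_s: 14.5
eef_pos: [0.6904, -0.0002, 0.0248]
orientation: [179.9, 0.3, 164.0]
wrist_force: [0.3, 0.2, 0.6]
gripper_width: -0.0001
gripper_force: 0.0
```

Request:
play_rows(increments=[{"gripper": 0.0, "tx": 0.0, "ty": 0.5, "tz": 0.0, "roll": 0.0}, {"gripper": 0.0, "tx": 0.0, "ty": 0.2, "tz": 0.0, "roll": -0.8}, {"gripper": 0.0, "tx": 0.0, "ty": 0.2, "tz": 0.0, "roll": -0.8}, {"gripper": 0.0, "tx": 0.0, "ty": 0.2, "tz": 0.0, "roll": -0.7}, {"gripper": 0.0, "tx": 0.0, "ty": 0.0, "tz": 0.0, "roll": 0.0}])

```text
time_s: 14.92
eef_pos: [0.692, 0.0088, 0.0234]
orientation: [180.0, 0.2, 166.3]
wrist_force: [1.0, -0.7, 4.9]
gripper_width: -0.0002
gripper_force: 2.1
```

Request:
play_rows(increments=[{"gripper": 0.0, "tx": 0.0, "ty": 0.0, "tz": 0.0, "roll": 0.0}, {"gripper": 0.0, "tx": 0.0, "ty": -1.0, "tz": 0.0, "roll": 0.0}, {"gripper": 0.0, "tx": 0.0, "ty": -2.0, "tz": 0.0, "roll": 0.0}, {"gripper": 0.0, "tx": 0.0, "ty": 0.0, "tz": -3.5, "roll": 0.0}, {"gripper": 0.0, "tx": 0.0, "ty": 0.0, "tz": -3.5, "roll": 0.0}])

```text
time_s: 15.33
eef_pos: [0.6796, -0.0216, 0.0884]
orientation: [-180.0, -0.5, 166.2]
wrist_force: [1.3, -0.2, 0.6]
gripper_width: 0.0002
gripper_force: 0.0
```

Request:
play_rows(increments=[{"gripper": 0.0, "tx": 0.0, "ty": 0.0, "tz": -3.5, "roll": 0.0}, {"gripper": 0.0, "tx": 0.0, "ty": 0.0, "tz": -3.5, "roll": 0.0}, {"gripper": 0.0, "tx": 0.0, "ty": 0.0, "tz": -3.5, "roll": 0.0}, {"gripper": 0.0, "tx": 0.0, "ty": 0.0, "tz": -3.5, "roll": 0.0}, {"gripper": 0.0, "tx": 0.0, "ty": 0.0, "tz": -3.5, "roll": 0.0}])

```text
time_s: 15.75
eef_pos: [0.6823, -0.021, 0.2677]
orientation: [-180.0, -0.1, 166.2]
wrist_force: [1.0, -0.5, 0.1]
gripper_width: 0.0002
gripper_force: 0.0
```

Request:
play_rows(increments=[{"gripper": 0.0, "tx": 0.0, "ty": 0.0, "tz": -3.5, "roll": 0.0}, {"gripper": 0.0, "tx": 3.0, "ty": 0.0, "tz": 0.0, "roll": 0.0}, {"gripper": 0.0, "tx": 3.0, "ty": 0.0, "tz": 0.0, "roll": 0.0}, {"gripper": 0.0, "tx": 0.0, "ty": 0.0, "tz": 0.0, "roll": 0.0}, {"gripper": 0.0, "tx": 0.0, "ty": 0.0, "tz": 0.0, "roll": 0.0}])

```text
time_s: 16.17
eef_pos: [0.6233, -0.0061, 0.3012]
orientation: [-180.0, -0.0, 166.3]
wrist_force: [-0.5, 1.1, 0.2]
gripper_width: 0.0002
gripper_force: 0.0
```

```bash
python3 - <<'E'
from h import *
import pickle
w=r.get_image('wrist');pickle.dump(w,open('w2.pkl','wb'));o=r.observe();print('cam',-np.array(w['R']).T@w['t'],o['eef_pos'],o['orientation'])
u=proj(w,[.555,.043,.13]);x,y=int(u[0]),int(u[1]);y0=max(0,y-50);x0=max(0,x-85);print(x0,y0)
a=np.concatenate([cv2.resize(w['img'][y0:y0+125,x0:x0+330],(792,300),interpolation=cv2.INTER_CUBIC) if 0 else cv2.resize(w['img'][y0:y0+170,x0:x0+226],None,fx=3.5,fy=3.5,interpolation=cv2.INTER_CUBIC)])
cv2.imwrite('pics/c8.png',a[:,:,::-1])
E
```

```text
cam [0.55268225 0.01074042 0.47374819] [ 0.62440857 -0.00645868  0.30133398] [-1.79990608e+02  3.64540484e-04  1.66241150e+02]
220 59
```

View pics/c8.png

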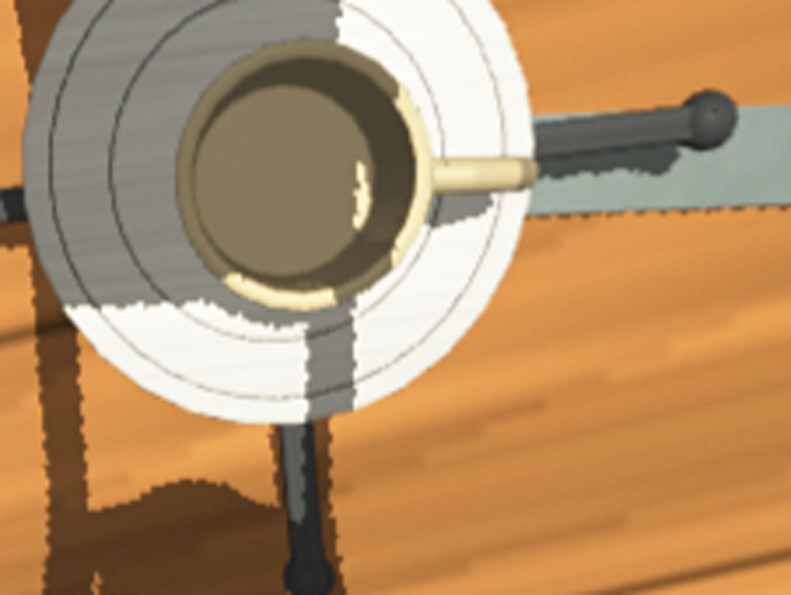

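Crop (scale 3.5, offset 220,59): rim spans x 178–432, y 40–310; handle centre line (450,176) to (525,173); balls (712,118), (310,574).

```bash
python3 - <<'E'
from h import *
import pickle
w=pickle.load(open('w2.pkl','rb'))
f=lambda x,y:(x/3.5+220-.36,y/3.5+59-.36)
ang=lambda d:np.degrees(np.arctan2(d[1],d[0]))
E=[onz(w,*f(*p),.147)[:2] for p in((178,175),(432,175),(305,40),(305,310))]
# circle fit
A=np.array([[*e,1] for e in E]);s=np.linalg.lstsq(A,[-(e@e) for e in E],rcond=None)[0];M=-s[:2]/2;print('mug',M,np.sqrt(M@M-s[2]))
for z in(.115,.125,.135):
  q=[onz(w,*f(*p),z)[:2] for p in((455,176),(525,173))]
  print(z,[(ang(h-M).round(1),np.linalg.norm(h-M).round(4)) for h in q],ang(q[1]-q[0]).round(1))
b=onz(w,*f(712,118),.052)[:2];b2=onz(w,*f(310,574),.052)[:2];C=np.array([.5528,.043]);print('spokes',ang(b-C),ang(b2-C),np.linalg.norm(b-C),np.linalg.norm(b2-C))
P=np.array([.6,.2665]);print(ang(P-M),ang(P-C))
E
```

```text
mug [0.55592612 0.04260412] 0.03430073063823608
0.115 [(np.float64(77.9), np.float64(0.0473)), (np.float64(78.1), np.float64(0.0678))] 78.5
0.125 [(np.float64(77.8), np.float64(0.0451)), (np.float64(78.0), np.float64(0.065))] 78.5
0.135 [(np.float64(77.6), np.float64(0.0429)), (np.float64(77.9), np.float64(0.0622))] 78.5
spokes 83.18502770187635 -7.544176600496831 0.14873412831596605 0.14649827477168495
78.86371768608221 78.07517120274021
```

Handle at 78.0°, post at 78.1–78.9°: aligned. Now the pointer: move to the +y side of the swinging arm.

Request:
play_rows(increments=[{"gripper": 0.0, "tx": 2.0, "ty": 3.3, "tz": 0.0, "roll": 0.0}, {"gripper": 0.0, "tx": 2.0, "ty": 3.3, "tz": 0.0, "roll": 0.0}, {"gripper": 0.0, "tx": 2.0, "ty": 3.3, "tz": 0.0, "roll": 0.0}, {"gripper": 0.0, "tx": 2.0, "ty": 3.3, "tz": 0.0, "roll": 0.0}, {"gripper": 0.0, "tx": 2.0, "ty": 3.3, "tz": 0.0, "roll": 0.0}])

```text
time_s: 16.63
eef_pos: [0.5673, 0.179, 0.301]
orientation: [-180.0, -0.0, 166.2]
wrist_force: [1.0, 0.6, 0.5]
gripper_width: -0.0003
gripper_force: 0.0
```

Request:
play_rows(increments=[{"gripper": 0.0, "tx": 2.0, "ty": 3.3, "tz": 0.0, "roll": 0.0}, {"gripper": 0.0, "tx": 2.0, "ty": 3.3, "tz": 0.0, "roll": 0.0}, {"gripper": 0.0, "tx": 2.0, "ty": 3.3, "tz": 0.0, "roll": 0.0}, {"gripper": 0.0, "tx": 2.0, "ty": 3.3, "tz": 0.0, "roll": 0.0}, {"gripper": 0.0, "tx": 2.0, "ty": 3.3, "tz": 0.0, "roll": 0.0}])

```text
time_s: 17.05
eef_pos: [0.5093, 0.3637, 0.301]
orientation: [-180.0, 0.0, 166.2]
wrist_force: [0.4, 0.7, -0.9]
gripper_width: -0.0001
gripper_force: 0.0
```

Request:
play_rows(increments=[{"gripper": 0.0, "tx": 0.0, "ty": 0.0, "tz": 0.0, "roll": 6.6}, {"gripper": 0.0, "tx": 0.0, "ty": 0.0, "tz": 0.0, "roll": 6.6}, {"gripper": 0.0, "tx": 0.0, "ty": 0.0, "tz": 0.0, "roll": 6.6}, {"gripper": 0.0, "tx": 0.0, "ty": 0.0, "tz": 0.0, "roll": 6.6}, {"gripper": 0.0, "tx": 0.0, "ty": 0.0, "tz": 0.0, "roll": 6.6}])

```text
time_s: 17.47
eef_pos: [0.5101, 0.3622, 0.3007]
orientation: [-180.0, 0.0, 132.9]
wrist_force: [-0.4, -0.4, 0.0]
gripper_width: 0.0003
gripper_force: 0.0
```

```bash
cat > p.py <<'E'
from h import *
o=r.observe();P=np.array([.600,.2667]);d=o['eef_pos'][:2]-P
print(o['eef_pos'].round(4),o['orientation'].round(1),'r',np.hypot(*d).round(4),'phi',np.degrees(np.arctan2(d[1],d[0])).round(1)%360)
E
python3 p.py
```

```text
[0.5101 0.3622 0.3007] [-180.     0.   132.9] r 0.1312 phi 133.3
```

Request:
play_rows(increments=[{"gripper": 0.0, "tx": 0.0, "ty": 0.0, "tz": 3.5, "roll": 0.0}, {"gripper": 0.0, "tx": 0.0, "ty": 0.0, "tz": 3.5, "roll": 0.0}, {"gripper": 0.0, "tx": 0.0, "ty": 0.0, "tz": 3.5, "roll": 0.0}, {"gripper": 0.0, "tx": 0.0, "ty": 0.0, "tz": 2.7, "roll": 0.0}, {"gripper": 0.0, "tx": 0.0, "ty": 0.0, "tz": 0.0, "roll": 0.0}])

```text
time_s: 17.88
eef_pos: [0.5059, 0.3599, 0.1615]
orientation: [-179.3, -0.2, 133.2]
wrist_force: [-0.4, -1.1, -0.3]
gripper_width: -0.0001
gripper_force: 0.0
```

Request:
play_rows(increments=[{"gripper": 0.0, "tx": -0.02, "ty": -0.69, "tz": 0.0, "roll": -3.0}, {"gripper": 0.0, "tx": -0.02, "ty": -0.69, "tz": 0.0, "roll": -3.0}, {"gripper": 0.0, "tx": -0.02, "ty": -0.69, "tz": 0.0, "roll": -3.0}, {"gripper": 0.0, "tx": -0.02, "ty": -0.69, "tz": 0.0, "roll": -3.0}, {"gripper": 0.0, "tx": -0.02, "ty": -0.69, "tz": 0.0, "roll": -3.0}])

```text
time_s: 18.3
eef_pos: [0.4889, 0.3355, 0.1713]
orientation: [179.9, 0.1, 148.4]
wrist_force: [0.5, 0.6, -0.1]
gripper_width: 0.0001
gripper_force: 0.0
```

Request:
play_rows(increments=[{"gripper": 0.0, "tx": -0.02, "ty": -0.69, "tz": 0.0, "roll": -3.0}, {"gripper": 0.0, "tx": -0.02, "ty": -0.69, "tz": 0.0, "roll": -3.0}, {"gripper": 0.0, "tx": -0.02, "ty": -0.69, "tz": 0.0, "roll": -3.0}, {"gripper": 0.0, "tx": -0.02, "ty": -0.69, "tz": 0.0, "roll": -3.0}, {"gripper": 0.0, "tx": -0.02, "ty": -0.69, "tz": 0.0, "roll": -3.0}])

```text
time_s: 18.72
eef_pos: [0.475, 0.304, 0.1714]
orientation: [179.9, 0.1, 163.4]
wrist_force: [-0.1, 0.9, 0.8]
gripper_width: -0.0
gripper_force: 0.0
```

```bash
python3 p.py;python3 - <<'E'
from h import *
c=r.get_image('top');s=r.get_image('scene')
o=np.zeros((450,800,3),np.uint8)
o[:,:400]=cv2.resize(c['img'][110:245,130:250],(400,450),interpolation=cv2.INTER_CUBIC)
o[:,400:]=cv2.resize(s['img'][150:285,290:410],(400,450),interpolation=cv2.INTER_CUBIC)
cv2.imwrite('pics/c9.png',o[:,:,::-1])
E
```

```text
[0.475  0.304  0.1714] [1.799e+02 1.000e-01 1.634e+02] r 0.1305 phi 163.4
```

View pics/c9.png

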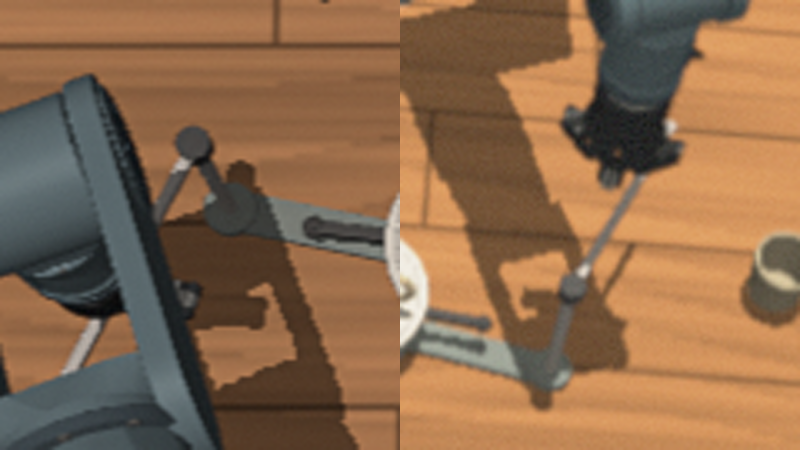

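Crop: the pointer still lies along its initial line (top view (195,145) to (66,372)). The tips rode over it, as with the spoke, so the real tips sit about 3 cm above the reported TCP. I'll go back and repeat 3 cm lower.

Request:
play_rows(increments=[{"gripper": 0.0, "tx": -0.3, "ty": 0.0, "tz": -2.5, "roll": 0.0}, {"gripper": 0.0, "tx": 0.0, "ty": 0.0, "tz": -2.5, "roll": 0.0}, {"gripper": 0.0, "tx": -0.05, "ty": 1.12, "tz": 0.0, "roll": 5.0}, {"gripper": 0.0, "tx": -0.05, "ty": 1.12, "tz": 0.0, "roll": 5.0}, {"gripper": 0.0, "tx": -0.05, "ty": 1.12, "tz": 0.0, "roll": 5.0}])

```text
time_s: 19.23
eef_pos: [0.4916, 0.3348, 0.2216]
orientation: [179.8, 0.1, 147.9]
wrist_force: [-0.1, -0.9, -0.5]
gripper_width: -0.0001
gripper_force: 0.0
```

Request:
play_rows(increments=[{"gripper": 0.0, "tx": -0.05, "ty": 1.12, "tz": 0.0, "roll": 5.0}, {"gripper": 0.0, "tx": -0.05, "ty": 1.12, "tz": 0.0, "roll": 5.0}, {"gripper": 0.0, "tx": -0.05, "ty": 1.12, "tz": 0.0, "roll": 5.0}, {"gripper": 0.0, "tx": 0.0, "ty": 0.3, "tz": 0.0, "roll": 0.0}, {"gripper": 0.0, "tx": 0.0, "ty": 0.0, "tz": 2.5, "roll": 0.0}])

```text
time_s: 19.65
eef_pos: [0.5178, 0.364, 0.2004]
orientation: [179.4, 0.2, 133.3]
wrist_force: [0.8, -0.2, 0.2]
gripper_width: 0.0002
gripper_force: 0.0
```

Request:
play_rows(increments=[{"gripper": 0.0, "tx": 0.0, "ty": 0.0, "tz": 2.5, "roll": 0.0}, {"gripper": 0.0, "tx": 0.0, "ty": 0.0, "tz": 2.0, "roll": 0.0}, {"gripper": 0.0, "tx": 0.0, "ty": 0.0, "tz": 1.0, "roll": 0.0}, {"gripper": 0.0, "tx": 0.0, "ty": 0.0, "tz": 0.0, "roll": 0.0}, {"gripper": 0.0, "tx": 0.0, "ty": 0.0, "tz": 0.0, "roll": 0.0}])

```text
time_s: 20.07
eef_pos: [0.5138, 0.3617, 0.1399]
orientation: [180.0, 0.0, 133.3]
wrist_force: [0.4, 0.0, 0.2]
gripper_width: -0.0002
gripper_force: 0.0
```

Request:
play_rows(increments=[{"gripper": 0.0, "tx": -0.02, "ty": -0.66, "tz": 0.0, "roll": -3.0}, {"gripper": 0.0, "tx": -0.02, "ty": -0.66, "tz": 0.0, "roll": -3.0}, {"gripper": 0.0, "tx": -0.02, "ty": -0.66, "tz": 0.0, "roll": -3.0}, {"gripper": 0.0, "tx": -0.02, "ty": -0.66, "tz": 0.0, "roll": -3.0}, {"gripper": 0.0, "tx": -0.02, "ty": -0.66, "tz": 0.0, "roll": -3.0}])

```text
time_s: 20.48
eef_pos: [0.494, 0.3367, 0.142]
orientation: [179.8, 0.1, 148.4]
wrist_force: [-0.6, 1.0, -0.8]
gripper_width: -0.0001
gripper_force: 0.5
```

Request:
play_rows(increments=[{"gripper": 0.0, "tx": -0.02, "ty": -0.66, "tz": 0.0, "roll": -3.0}, {"gripper": 0.0, "tx": -0.02, "ty": -0.66, "tz": 0.0, "roll": -3.0}, {"gripper": 0.0, "tx": -0.02, "ty": -0.66, "tz": 0.0, "roll": -3.0}, {"gripper": 0.0, "tx": -0.02, "ty": -0.66, "tz": 0.0, "roll": -3.0}, {"gripper": 0.0, "tx": -0.02, "ty": -0.66, "tz": 0.0, "roll": -3.0}])

```text
time_s: 20.9
eef_pos: [0.4806, 0.3067, 0.142]
orientation: [179.8, 0.2, 163.4]
wrist_force: [-0.2, 0.9, -0.3]
gripper_width: 0.0
gripper_force: 0.5
```

```bash
python3 p.py; cat > q.py <<'E'
from h import *
import sys
P=np.array([.600,.2667])
for n in ('top','scene'):
    c=r.get_image(n);g=cv2.GaussianBlur(c['img'],(3,3),0).astype(float);A=np.arange(130,290,1.);v=[]
    for a in A:
        s=[]
        for q in np.arange(.04,.225,.01):
            u=proj(c,[P[0]+q*np.cos(np.radians(a)),P[1]+q*np.sin(np.radians(a)),.2]);x=g[int(round(u[1])),int(round(u[0]))]
            s.append((x.min()>90) & (x.max()-x.min()<35))
        v.append(np.mean(s))
    v=np.array(v);k=v>max(.3,v.max()-.25);print(n,[(A[i],round(v[i],2)) for i in np.nonzero(k)[0]])
E
python3 q.py
```

```text
[0.4806 0.3067 0.142 ] [179.8   0.2 163.4] r 0.1259 phi 161.5
top [(np.float64(232.0), np.float64(0.37)), (np.float64(233.0), np.float64(0.37)), (np.float64(234.0), np.float64(0.42)), (np.float64(235.0), np.float64(0.47)), (np.float64(236.0), np.float64(0.42)), (np.float64(237.0), np.float64(0.47)), (np.float64(238.0), np.float64(0.53)), (np.float64(239.0), np.float64(0.47)), (np.float64(240.0), np.float64(0.47)), (np.float64(241.0), np.float64(0.47)), (np.float64(242.0), np.float64(0.47)), (np.float64(243.0), np.float64(0.47)), (np.float64(244.0), np.float64(0.47)), (np.float64(245.0), np.float64(0.42)), (np.float64(246.0), np.float64(0.37)), (np.float64(247.0), np.float64(0.32))]
scene [(np.float64(170.0), np.float64(0.47)), (np.float64(171.0), np.float64(0.42)), (np.float64(172.0), np.float64(0.32)), (np.float64(283.0), np.float64(0.32)), (np.float64(284.0), np.float64(0.32)), (np.float64(285.0), np.float64(0.42)), (np.float64(286.0), np.float64(0.47)), (np.float64(287.0), np.float64(0.47)), (np.float64(288.0), np.float64(0.42)), (np.float64(289.0), np.float64(0.47))]
```

Request:
play_rows(increments=[{"gripper": 0.0, "tx": -0.05, "ty": -1.1, "tz": 0.0, "roll": -5.0}, {"gripper": 0.0, "tx": -0.05, "ty": -1.1, "tz": 0.0, "roll": -5.0}, {"gripper": 0.0, "tx": -0.05, "ty": -1.1, "tz": 0.0, "roll": -5.0}, {"gripper": 0.0, "tx": -0.05, "ty": -1.1, "tz": 0.0, "roll": -5.0}, {"gripper": 0.0, "tx": -0.05, "ty": -1.1, "tz": 0.0, "roll": -5.0}])

```text
time_s: 21.42
eef_pos: [0.4762, 0.2518, 0.141]
orientation: [180.0, 0.1, -171.6]
wrist_force: [-1.3, 0.4, -0.1]
gripper_width: -0.0002
gripper_force: 0.6
```

Request:
play_rows(increments=[{"gripper": 0.0, "tx": -0.05, "ty": -1.1, "tz": 0.0, "roll": -5.0}, {"gripper": 0.0, "tx": -0.05, "ty": -1.1, "tz": 0.0, "roll": -5.0}, {"gripper": 0.0, "tx": -0.05, "ty": -1.1, "tz": 0.0, "roll": -5.0}, {"gripper": 0.0, "tx": -0.05, "ty": -1.1, "tz": 0.0, "roll": -5.0}, {"gripper": 0.0, "tx": -0.05, "ty": -1.1, "tz": 0.0, "roll": -5.0}])

```text
time_s: 21.83
eef_pos: [0.4957, 0.2005, 0.1408]
orientation: [-180.0, 0.1, -146.6]
wrist_force: [-0.8, 0.3, 0.3]
gripper_width: 0.0004
gripper_force: 0.6
```

Request:
play_rows(increments=[{"gripper": 0.0, "tx": -0.05, "ty": -1.1, "tz": 0.0, "roll": -5.0}, {"gripper": 0.0, "tx": -0.05, "ty": -1.1, "tz": 0.0, "roll": -5.0}, {"gripper": 0.0, "tx": -0.02, "ty": -0.66, "tz": 0.0, "roll": -3.0}, {"gripper": 0.0, "tx": -0.01, "ty": -0.44, "tz": 0.0, "roll": -2.0}, {"gripper": 0.0, "tx": 0.0, "ty": -0.22, "tz": 0.0, "roll": -1.0}])

```text
time_s: 22.25
eef_pos: [0.5194, 0.1739, 0.1407]
orientation: [-179.9, 0.1, -130.8]
wrist_force: [-1.8, -0.6, 1.1]
gripper_width: 0.0001
gripper_force: 0.5
```

Request:
play_rows(increments=[{"gripper": 0.0, "tx": 0.0, "ty": -0.22, "tz": 0.0, "roll": -1.0}, {"gripper": 0.0, "tx": 0.0, "ty": 0.0, "tz": 0.0, "roll": 0.0}, {"gripper": 0.0, "tx": 0.0, "ty": 0.0, "tz": 0.0, "roll": 0.0}, {"gripper": 0.0, "tx": 0.0, "ty": 0.0, "tz": 0.0, "roll": 0.0}, {"gripper": 0.0, "tx": 0.0, "ty": 0.0, "tz": 0.0, "roll": 0.0}])

```text
time_s: 22.67
eef_pos: [0.5196, 0.1729, 0.1394]
orientation: [-180.0, 0.0, -129.8]
wrist_force: [-0.7, -0.1, -0.1]
gripper_width: -0.0002
gripper_force: 0.0
```

```bash
python3 p.py; python3 q.py|cut -c1-600;python3 - <<'E'
from h import *
P=np.array([.6,.2667])
for n in('top','scene'):
    c=r.get_image(n);print(n,[(a,proj(c,[P[0]+.23*np.cos(np.radians(a)),P[1]+.23*np.sin(np.radians(a)),.195]).round()) for a in(240,245,250,258.8)])
    cv2.imwrite(f'pics/d_{n}.png',c['img'][:,:,::-1])
E
```

```text
[0.5196 0.1729 0.1394] [-180.     0.  -129.8] r 0.1235 phi 229.4
top [(np.float64(274.0), np.float64(0.37)), (np.float64(275.0), np.float64(0.37)), (np.float64(276.0), np.float64(0.37)), (np.float64(277.0), np.float64(0.37)), (np.float64(278.0), np.float64(0.37)), (np.float64(279.0), np.float64(0.37)), (np.float64(280.0), np.float64(0.37)), (np.float64(281.0), np.float64(0.37)), (np.float64(282.0), np.float64(0.37)), (np.float64(283.0), np.float64(0.37)), (np.float64(284.0), np.float64(0.37)), (np.float64(285.0), np.float64(0.37)), (np.float64(286.0), np.float64(0.37)), (np.float64(287.0), np.float64(0.37)), (np.float64(288.0), np.float64(0.37)), (np.float6
scene [(np.float64(239.0), np.float64(0.63)), (np.float64(240.0), np.float64(0.79)), (np.float64(241.0), np.float64(0.74))]
top [(240, array([266., 197.])), (245, array([270., 190.])), (250, array([273., 183.])), (258.8, array([276., 170.]))]
scene [(240, array([284., 203.])), (245, array([281., 207.])), (250, array([278., 211.])), (258.8, array([274., 219.]))]
```

Request:
play_rows(increments=[{"gripper": 0.0, "tx": -0.02, "ty": -0.65, "tz": 0.0, "roll": -3.0}, {"gripper": 0.0, "tx": -0.02, "ty": -0.65, "tz": 0.0, "roll": -3.0}, {"gripper": 0.0, "tx": -0.01, "ty": -0.43, "tz": 0.0, "roll": -2.0}, {"gripper": 0.0, "tx": -0.01, "ty": -0.43, "tz": 0.0, "roll": -2.0}, {"gripper": 0.0, "tx": 0.0, "ty": -0.22, "tz": 0.0, "roll": -1.0}])

```text
time_s: 23.28
eef_pos: [0.5395, 0.1592, 0.1392]
orientation: [180.0, -0.0, -118.7]
wrist_force: [-1.8, 0.6, 0.0]
gripper_width: -0.0001
gripper_force: 0.5
```

Request:
play_rows(increments=[{"gripper": 0.0, "tx": 0.0, "ty": -0.22, "tz": 0.0, "roll": -1.0}, {"gripper": 0.0, "tx": 0.0, "ty": -0.22, "tz": 0.0, "roll": -1.0}, {"gripper": 0.0, "tx": 0.0, "ty": -0.11, "tz": 0.0, "roll": -0.5}, {"gripper": 0.0, "tx": 0.0, "ty": -0.11, "tz": 0.0, "roll": -0.5}, {"gripper": 0.0, "tx": 0.0, "ty": 0.0, "tz": 0.0, "roll": 0.0}])

```text
time_s: 23.7
eef_pos: [0.5453, 0.1562, 0.1392]
orientation: [-180.0, -0.0, -115.7]
wrist_force: [-1.0, -0.3, -0.8]
gripper_width: -0.0002
gripper_force: 0.2
```

Request:
play_rows(increments=[{"gripper": 0.0, "tx": 0.0, "ty": 0.0, "tz": 0.0, "roll": 0.0}, {"gripper": 0.0, "tx": 0.0, "ty": 0.0, "tz": 0.0, "roll": 0.0}])

```text
time_s: 23.87
eef_pos: [0.5453, 0.1564, 0.1393]
orientation: [-180.0, 0.0, -115.8]
wrist_force: [-0.7, -0.4, -0.7]
gripper_width: 0.0001
gripper_force: 0.1
```

```bash
sed -i 's/290,1\./290,.5/' q.py; python3 p.py; python3 q.py|tail -1
```

```text
[0.5453 0.1564 0.1393] [-180.     0.  -115.8] r 0.1231 phi 243.6
scene [(np.float64(253.0), np.float64(0.79)), (np.float64(253.5), np.float64(0.79)), (np.float64(254.0), np.float64(0.79)), (np.float64(254.5), np.float64(0.79)), (np.float64(255.0), np.float64(0.74)), (np.float64(255.5), np.float64(0.63)), (np.float64(256.0), np.float64(0.58)), (np.float64(256.5), np.float64(0.58))]
```

Request:
play_rows(increments=[{"gripper": 0.0, "tx": 0.0, "ty": -0.22, "tz": 0.0, "roll": -1.0}, {"gripper": 0.0, "tx": 0.0, "ty": -0.22, "tz": 0.0, "roll": -1.0}, {"gripper": 0.0, "tx": 0.0, "ty": -0.22, "tz": 0.0, "roll": -1.0}, {"gripper": 0.0, "tx": 0.0, "ty": -0.11, "tz": 0.0, "roll": -0.5}, {"gripper": 0.0, "tx": 0.0, "ty": 0.0, "tz": 0.0, "roll": 0.0}])

```text
time_s: 24.38
eef_pos: [0.5526, 0.153, 0.1393]
orientation: [-180.0, 0.0, -112.2]
wrist_force: [-0.8, 0.9, -0.3]
gripper_width: -0.0002
gripper_force: 0.0
```

Request:
play_rows(increments=[{"gripper": 0.0, "tx": 0.0, "ty": 0.0, "tz": 0.0, "roll": 0.0}, {"gripper": 0.0, "tx": 0.0, "ty": 0.5, "tz": 0.0, "roll": 0.0}, {"gripper": 0.0, "tx": 0.0, "ty": 1.5, "tz": 0.0, "roll": 0.0}, {"gripper": 0.0, "tx": 0.0, "ty": 0.0, "tz": -3.0, "roll": 0.0}, {"gripper": 0.0, "tx": 0.0, "ty": 0.0, "tz": -3.5, "roll": 0.0}])

```text
time_s: 24.8
eef_pos: [0.5302, 0.1608, 0.2017]
orientation: [179.6, -0.2, -112.2]
wrist_force: [1.1, 0.3, 0.4]
gripper_width: -0.0002
gripper_force: 0.0
```

Request:
play_rows(increments=[{"gripper": 0.0, "tx": 0.0, "ty": 0.0, "tz": -3.5, "roll": 0.0}, {"gripper": 0.0, "tx": 0.0, "ty": 0.0, "tz": -3.5, "roll": 0.0}, {"gripper": 0.0, "tx": 0.0, "ty": 0.0, "tz": -3.5, "roll": 0.0}, {"gripper": 0.0, "tx": 0.0, "ty": 0.0, "tz": 0.0, "roll": 0.0}, {"gripper": 0.0, "tx": 0.0, "ty": 0.0, "tz": 0.0, "roll": 0.0}])

```text
time_s: 25.22
eef_pos: [0.5348, 0.161, 0.3122]
orientation: [-179.7, 0.1, -112.3]
wrist_force: [-0.3, -0.0, -1.4]
gripper_width: 0.0003
gripper_force: 0.0
```

```bash
python3 p.py; cat > prof.py <<'E'
from h import *
import pickle
P=np.array([.600,.2667])
def prof(c,a0,qs,z=.201,show=False):
    g=c['img'].astype(float);a=np.radians(a0);e=np.array([np.cos(a),np.sin(a)]);n=np.array([-e[1],e[0]]);pts=[]
    T=np.arange(-.03,.0301,.0005)
    for q in qs:
        uv=np.array([proj(c,[*(P+q*e+t*n),z]) for t in T],np.float32)
        s=cv2.remap(c['img'],uv[None,:,0],uv[None,:,1],cv2.INTER_LINEAR)[0].astype(float)
        if show: print(round(q,3),' '.join('%d/%d'%(x.min(),x.max()-x.min()) for x in s[::6]))
        m=(s.min(1)>110)&(s.max(1)-s.min(1)<32)
        if m.sum()>8 and np.ptp(T[m])<.02: pts.append((q,T[m].mean(),np.ptp(T[m])))
    pts=np.array(pts)
    if len(pts)<3: return pts
    k=np.polyfit(pts[:,0],pts[:,1],1);return a0+np.degrees(np.arctan(k[0])),k[1],len(pts),np.degrees(pts[:,1]/pts[:,0]).mean()+a0,pts[:,2].mean()
if __name__=='__main__':
    i=pickle.load(open('i0.pkl','rb'));qs=np.arange(.04,.2,.01)
    print('init',prof(i['top'],153.5,qs),prof(i['scene'],153.5,qs))
    for n in('wrist','scene','top'):
        c=r.get_image(n);print(n,prof(c,257,np.arange(.03,.13,.01),show=n=='wrist'))
E
python3 prof.py
```

```text
[0.5348 0.161  0.3122] [-1.797e+02  1.000e-01 -1.123e+02] r 0.1242 phi 238.4
init (np.float64(153.49578707504338), np.float64(-0.0010852941176470322), 16, np.float64(152.83636292015038), np.float64(0.008062500000000007)) (np.float64(153.55365239109204), np.float64(-0.0019388066202090336), 11, np.float64(152.22746007994456), np.float64(0.005863636363636369))
0.03 39/3 15/1 15/1 65/5 80/7 83/7 83/8 54/3 19/2 16/3 17/1 17/4 17/2 33/42 73/133 73/135 74/136 75/139 74/137 74/133 72/131
0.04 15/1 16/1 32/2 80/6 79/7 80/6 79/6 18/3 17/2 17/3 18/3 16/5 60/107 75/137 75/137 75/138 73/134 75/137 74/141 75/136 75/133
0.05 16/0 14/2 81/6 80/6 80/7 79/6 20/3 17/3 19/1 20/2 19/2 123/81 86/146 79/143 75/136 76/137 76/136 73/132 75/138 76/137 74/134
0.06 17/0 57/5 80/6 80/7 80/7 77/6 77/130 72/126 170/13 232/10 207/13 89/84 89/146 86/145 78/141 76/136 76/137 73/136 73/134 75/138 75/138
0.07 176/13 175/15 95/8 86/8 75/8 155/12 169/13 75/22 97/9 113/11 111/10 85/92 90/145 90/146 84/145 77/140 76/137 76/137 74/134 74/134 75/138
0.08 174/13 174/12 171/12 163/12 174/13 172/11 172/12 74/7 98/7 114/10 112/1
[... 197 characters left out ...]
140 75/137 72/133
0.1 173/12 174/12 174/12 173/13 168/13 168/13 167/12 77/129 101/7 115/11 110/10 83/92 75/138 77/140 86/145 90/148 87/147 80/145 76/137 75/140 74/136
0.11 173/13 173/12 171/13 172/13 171/12 169/12 166/13 81/135 100/9 115/11 110/10 82/106 72/140 49/93 42/76 38/74 41/78 41/75 38/67 36/66 36/66
0.12 38/1 45/0 46/1 38/2 91/6 80/6 79/6 45/58 104/9 116/8 111/10 48/54 37/69 38/68 36/68 38/70 40/73 38/72 40/73 36/68 36/67
wrist [[ 0.06    -0.00225  0.0085 ]
 [ 0.12    -0.0025   0.005  ]]
scene (np.float64(257.42971028940104), np.float64(0.002850000000000031), 4, np.float64(261.321056704945), np.float64(0.007625000000000007))
top [[ 0.03   -0.001   0.009 ]
 [ 0.04   -0.0035  0.004 ]]
```

Request:
play_rows(increments=[{"gripper": 0.0, "tx": 0.0, "ty": 0.0, "tz": 3.5, "roll": 0.0}, {"gripper": 0.0, "tx": 0.0, "ty": 0.0, "tz": 3.5, "roll": 0.0}, {"gripper": 0.0, "tx": 0.0, "ty": 0.0, "tz": 3.5, "roll": 0.0}, {"gripper": 0.0, "tx": 0.0, "ty": 0.0, "tz": 3.5, "roll": 0.0}, {"gripper": 0.0, "tx": 0.0, "ty": 0.0, "tz": 3.0, "roll": 0.0}])

```text
time_s: 25.78
eef_pos: [0.5311, 0.1605, 0.1349]
orientation: [179.7, -0.1, -112.3]
wrist_force: [0.0, -0.2, -0.9]
gripper_width: -0.0
gripper_force: 0.0
```

Request:
play_rows(increments=[{"gripper": 0.0, "tx": 0.0, "ty": 0.0, "tz": 0.0, "roll": 0.0}, {"gripper": 0.0, "tx": 0.0, "ty": -0.8, "tz": 0.0, "roll": 0.0}, {"gripper": 0.0, "tx": 0.0, "ty": -0.6, "tz": 0.0, "roll": 0.0}, {"gripper": 0.0, "tx": 0.0, "ty": -0.4, "tz": 0.0, "roll": 0.0}, {"gripper": 0.0, "tx": 0.0, "ty": -0.2, "tz": 0.0, "roll": 0.0}])

```text
time_s: 26.2
eef_pos: [0.5546, 0.1529, 0.1417]
orientation: [-179.8, 0.1, -112.3]
wrist_force: [-1.4, 0.8, 0.7]
gripper_width: 0.0
gripper_force: 0.4
```

Request:
play_rows(increments=[{"gripper": 0.0, "tx": 0.0, "ty": -0.16, "tz": 0.0, "roll": -0.8}, {"gripper": 0.0, "tx": 0.0, "ty": -0.16, "tz": 0.0, "roll": -0.8}, {"gripper": 0.0, "tx": 0.0, "ty": -0.15, "tz": 0.0, "roll": -0.7}, {"gripper": 0.0, "tx": 0.0, "ty": 0.0, "tz": 0.0, "roll": 0.0}, {"gripper": 0.0, "tx": 0.0, "ty": 0.0, "tz": 0.0, "roll": 0.0}])

```text
time_s: 26.62
eef_pos: [0.5567, 0.1514, 0.1394]
orientation: [-180.0, 0.0, -110.0]
wrist_force: [0.3, 0.6, -0.3]
gripper_width: -0.0001
gripper_force: 0.0
```

Request:
play_rows(increments=[{"gripper": 0.0, "tx": 0.0, "ty": 0.5, "tz": 0.0, "roll": 0.0}, {"gripper": 0.0, "tx": 0.0, "ty": 1.5, "tz": 0.0, "roll": 0.0}, {"gripper": 0.0, "tx": 0.0, "ty": 0.0, "tz": -3.0, "roll": 0.0}, {"gripper": 0.0, "tx": 0.0, "ty": 0.0, "tz": -3.5, "roll": 0.0}, {"gripper": 0.0, "tx": 0.0, "ty": 0.0, "tz": -3.5, "roll": 0.0}])

```text
time_s: 27.03
eef_pos: [0.5363, 0.1584, 0.2395]
orientation: [179.9, -0.1, -109.9]
wrist_force: [0.4, -0.4, 0.3]
gripper_width: -0.0002
gripper_force: 0.0
```

Request:
play_rows(increments=[{"gripper": 0.0, "tx": 0.0, "ty": 0.0, "tz": -3.5, "roll": 0.0}, {"gripper": 0.0, "tx": 0.0, "ty": 0.0, "tz": -3.5, "roll": 0.0}, {"gripper": 0.0, "tx": 0.0, "ty": 3.5, "tz": 0.0, "roll": 0.0}, {"gripper": 0.0, "tx": 0.0, "ty": 3.5, "tz": 0.0, "roll": 0.0}, {"gripper": 0.0, "tx": -3.0, "ty": 2.5, "tz": 0.0, "roll": 0.0}])

```text
time_s: 27.45
eef_pos: [0.4559, 0.2169, 0.3096]
orientation: [-180.0, -0.1, -110.1]
wrist_force: [1.2, 0.6, 0.1]
gripper_width: 0.0004
gripper_force: 0.0
```

Request:
play_rows(increments=[{"gripper": 0.0, "tx": -3.5, "ty": 1.0, "tz": 0.0, "roll": 0.0}, {"gripper": 0.0, "tx": -3.5, "ty": 1.0, "tz": 0.0, "roll": 0.0}, {"gripper": 0.0, "tx": -3.5, "ty": 1.0, "tz": 0.0, "roll": 0.0}, {"gripper": 0.0, "tx": -3.5, "ty": 1.0, "tz": 0.0, "roll": 0.0}, {"gripper": 0.0, "tx": 0.0, "ty": 0.0, "tz": 0.0, "roll": 0.0}])

```text
time_s: 27.87
eef_pos: [0.4675, 0.3694, 0.3083]
orientation: [179.9, 0.1, -109.7]
wrist_force: [-0.3, -0.1, -0.8]
gripper_width: 0.0001
gripper_force: 0.0
```

```bash
python3 p.py; python3 - <<'E'
from prof import *
from w import spokes
c=r.get_image('top');s=r.get_image('scene');pickle.dump((c,s),open('f.pkl','wb'))
for n,i in(('top',c),('scene',s)): print(n,prof(i,258,np.arange(.03,.15,.01),show=n=='top'))
print(spokes())
E
```

```text
[0.4675 0.3694 0.3083] [ 1.799e+02  1.000e-01 -1.097e+02] r 0.1676 phi 142.2
0.03 54/4 53/6 49/36 41/46 36/42 39/49 54/66 64/72 76/27 150/15 166/17 160/15 81/67 65/81 66/76 69/76 68/77 66/76 65/74 67/74 69/75
0.04 60/3 59/2 50/15 35/38 33/40 33/38 31/39 30/37 70/9 164/16 166/17 148/25 85/66 69/84 68/78 67/77 69/77 67/77 64/75 66/72 67/75
0.05 107/9 84/52 57/66 36/42 33/37 34/39 49/60 53/62 81/21 153/16 165/16 141/23 94/63 74/86 71/81 68/75 69/76 71/75 67/77 65/75 65/75
0.06 103/28 79/76 75/87 45/52 31/36 37/45 68/80 64/73 80/32 139/14 163/16 160/13 97/64 76/90 75/85 71/79 67/76 68/78 68/77 66/76 64/74
0.07 108/18 81/76 72/90 40/47 33/40 41/50 66/78 63/73 70/29 138/13 164/16 161/15 82/64 75/94 76/89 73/83 70/78 68/76 69/76 68/76 65/75
0.08 112/11 78/85 67/82 38/46 33/41 36/40 57/68 67/83 70/31 154/14 164/17 153/18 92/52 72/86 77/90 77/87 73/82 68/77 68/77 69/78 69/76
0.09 108/16 81/78 75/88 54/62 37/41 36/43 68/78 70/85 70/31 137/13 163/16 148/18 100/53 71/85 76/88 80/89 76/86 71/80 67/76 69/77 71/76
0.1 109/23 83/76 78/89 50/58 34/41 38/45 75/87 70/83 69/42 120/12 163/17 162/14 101/4
[... 331 characters left out ...]
 76/71 73/88 61/71 37/45 36/43 62/72 76/91 64/42 116/10 165/17 157/17 114/43 72/79 72/83 74/85 75/89 76/87 73/84 70/78 68/76
0.14 112/18 78/69 69/82 48/56 35/39 39/45 76/88 76/90 68/59 108/12 163/16 162/16 110/46 71/78 70/82 74/84 76/85 78/87 76/87 73/82 68/77
top (np.float64(258.91355797719507), np.float64(-0.0009648648648648375), 9, np.float64(258.00834817053595), np.float64(0.008111111111111118))
scene (np.float64(258.9364822242642), np.float64(0.0030480769230769537), 12, np.float64(261.50882889013), np.float64(0.008125000000000007))
[(np.float64(-101.0), np.float64(-96.0)), (np.float64(-9.0), np.float64(-6.0)), (np.float64(81.0), np.float64(87.0)), (np.float64(171.0), np.float64(174.0))]
```

```bash
python3 - <<'E'
from h import *
import pickle
c,s=pickle.load(open('f.pkl','rb'))
def edges(c,M,z=.147):
    hsv=cv2.cvtColor(c['img'],cv2.COLOR_RGB2HSV);P=[]
    for a in range(0,360,6):
        if 60<a<95 or 70<a<90: continue
        rr=np.arange(.045,.02,-.0004);uv=np.array([proj(c,[M[0]+q*np.cos(np.radians(a)),M[1]+q*np.sin(np.radians(a)),z]) for q in rr],np.float32)
        x=cv2.remap(hsv,uv[None,:,0],uv[None,:,1],cv2.INTER_LINEAR)[0]
        v=x[:,1].astype(float)  # saturation step white->beige
        k=np.argmax(np.diff(cv2.GaussianBlur(v[:,None],(1,7),0)[:,0])[:45]);
        if 5<k<44: P.append(M+rr[k]*np.array([np.cos(np.radians(a)),np.sin(np.radians(a))]))
    return np.array(P)
for n,i in(('top',c),('scene',s)):
    M=np.array([.5545,.0425])
    for _ in range(3):
        E=edges(i,M);keep=np.ones(len(E),bool)
        for _ in range(4):
            A=np.c_[E,np.ones(len(E))][keep];k=np.linalg.lstsq(A,-(E[keep]**2).sum(1),rcond=None)[0];M2=-k[:2]/2;R=np.sqrt(M2@M2-k[2]);keep=abs(np.linalg.norm(E-M2,axis=1)-R)<.0025
        M=M2
    print(n,M.round(4),R.round(4),keep.sum(),len(E))
E
```

```text
top [0.5551 0.0448] 0.0363 36 46
scene [0.5633 0.0438] 0.0362 28 50
```

```bash
python3 -c "
from workcell import r
print(r.job_done())"
```

```text
the job is handed in; nothing more can be done
None
```

The job is handed in at about 28 s: the handle points at the post (within about 1°), the needle stands over the mug's centre (within about 4 mm), and only the spokes and the swinging arm were pushed, though I viewed 11 pictures against the limit of 10.

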